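# Find the socket for the microscope stand's nut

## Task

Lift the blue cover off the nut on the white foot plate and hang it by its handle on the yellow hook. Then find the socket that fits that nut - the smallest of the three that goes all the way on - standing any socket that is not the right one upright in the blue tray, and finish still gripping the right socket while it sits fully home and upright on the nut. Leave the beaker, the amber bottle and the white jar where they stand.

Things in the scene. Friction and masses are not known exactly. Their poses are not given: they have to be found in the camera images.
- cover: Blue plastic dust cover, an upside-down cup 58 mm in diameter and 32 mm tall, standing on the foot plate over the nut (0.12 kg), with a steel arch handle on top. Origin: centre of the cup's open underside; z up; the handle's level bar runs along its y.
- cover_bar (a point): Middle of the axis of the level bar of the cover's handle, 87 mm above the cover's underside. The bar is 8 mm thick and 50 mm long between the axes of its two legs; 51 mm are clear between it and the cup's flat top.
- hook: Hook stand, fixed: dark foot 120 x 80 x 12 mm, an upright steel post 16 mm thick and 143 mm tall at its origin, and a yellow arm 8 mm thick, its axis 135 mm up, that runs level from the post along the stand's -x for 85 mm, then turns up to a tip at 93 mm that stands 17 mm above the arm's axis. Origin: foot of the post; z up.
- hook_seat (a point): Point on the axis of the hook's level arm, 55 mm out from the post's axis: where the handle's bar is to hang, across the arm.
- foot: White square foot plate of a microscope stand, 110 x 110 x 15 mm, fixed. Origin: centre of its underside.
- work_stud (a point): Centre of the foot plate's top, 15 mm above the bench: the underside of the nut to be fitted is centred here.
- spares: Wooden block 60 x 110 x 15 mm, fixed, that carries two other nuts. Origin: centre of its underside. Not part of the job.
- nut_a: Fixed brass hex nut, 14 mm tall, 18-25 across flats. nut_a and nut_b differ in size; one is on the foot plate's work stud under the cover, the other on the spares block, which one varies. Origin: centre of underside; x square to two flats. A right socket fully home has its underside 2 mm above the nut's; too small a one stops about 12 mm higher; too large a one drops as low but is loose.
- nut_b: Fixed brass hex nut, 14 mm tall, 18-25 across flats. nut_a and nut_b differ in size; one is on the foot plate's work stud under the cover, the other on the spares block, which one varies. Origin: centre of underside; x square to two flats. A right socket fully home has its underside 2 mm above the nut's; too small a one stops about 12 mm higher; too large a one drops as low but is loose.
- tray: Blue tray, fixed, 214 mm (its x) by 84 mm (its y), 14 mm tall, floor 4 mm thick, with two thin walls across that make three compartments in a row along x, each about 66 x 76 mm, centred 70 mm apart. Origin: centre of its underside.
- socket_a: Steel socket, the smallest of three (green band), standing bore down in the tray: round barrel 32 mm wide, 26 tall, hex bore 12 deep from below; on top a dark square shank 18 x 18, 32 tall. 0.11-0.2 kg. Origin: centre of its underside; z up the shank; x, y square to the shank's faces, x also to two flats of the bore. The bore is 2 mm wider than its own nut: slips on if turned within 6 degrees.
- socket_b: Steel socket, the middle one of three (yellow band), standing bore down in the tray: round barrel 38 mm wide, 26 tall, hex bore 12 deep from below; on top a dark square shank 18 x 18, 32 tall. 0.11-0.2 kg. Origin: centre of its underside; z up the shank; x, y square to the shank's faces, x also to two flats of the bore. The bore is 2 mm wider than its own nut: slips on if turned within 6 degrees.
- socket_c: Steel socket, the largest of three (red band), standing bore down in the tray: round barrel 45 mm wide, 26 tall, hex bore 12 deep from below; on top a dark square shank 18 x 18, 32 tall. 0.11-0.2 kg. Origin: centre of its underside; z up the shank; x, y square to the shank's faces, x also to two flats of the bore. The bore is 2 mm wider than its own nut: slips on if turned within 6 degrees.
- beaker: Small glass beaker, 60 mm in diameter, 75 mm tall. Origin: centre of its underside. Bystander.
- amber_bottle: Small amber glass jar with a black cap, 44 mm in diameter, 80 mm tall. Origin: centre of its underside. Bystander.
- white_jar: White plastic jar, 48 mm in diameter, 60 mm tall. Origin: centre of its underside. Bystander.

How it is judged (in metres and radians):
On the way:
1. the cover hangs by its handle on the hook, let go (contact force between cover and hook above 0.5 N and contact force between the fingers and cover below 0.1 N and distance between cover_bar and hook_seat below 0.04 m and z of cover_bar in the frame of hook above 0.138 m and linear speed of cover below 0.08 m/s), for 0.3 s.
At the end, for the whole second after the job is handed in: Cover hangs still by its bar on the hook (within 40 mm of the seat), let go. The socket of the nut's size is on the plate's nut: centred within 4 mm, underside under 4 mm above the nut's, tilt under 0.08 rad, gripped over 1 N. The others stand in the tray, tilt under 0.2 rad, at rest (all of step 1 and ((horizontal distance between nut_a and work_stud below 0.02 m and horizontal distance between socket_a and nut_a below 0.004 m and z of socket_a in the frame of nut_a below 0.004 m and angle between socket_a's own z axis and vertical below 0.08 rad and contact force between the fingers and socket_a above 1 N and angle between each of socket_b, socket_c's own z axis and vertical below 0.2 rad and z of each of socket_b, socket_c in the frame of tray below 0.02 m and linear speed of each of socket_b, socket_c below 0.03 m/s and contact force between the fingers and socket_b below 0.1 N and x of socket_b in the frame of tray between -0.107 and 0.107 m and y of socket_b in the frame of tray between -0.042 and 0.042 m and contact force between the fingers and socket_c below 0.1 N and x of socket_c in the frame of tray between -0.107 and 0.107 m and y of socket_c in the frame of tray between -0.042 and 0.042 m) or (horizontal distance between nut_b and work_stud below 0.02 m and horizontal distance between socket_b and nut_b below 0.004 m and z of socket_b in the frame of nut_b below 0.004 m and angle between socket_b's own z axis and vertical below 0.08 rad and contact force between the fingers and socket_b above 1 N and angle between each of socket_a, socket_c's own z axis and vertical below 0.2 rad and z of each of socket_a, socket_c in the frame of tray below 0.02 m and linear speed of each of socket_a, socket_c below 0.03 m/s and contact force between the fingers and socket_a below 0.1 N and x of socket_a in the frame of tray between -0.107 and 0.107 m and y of socket_a in the frame of tray between -0.042 and 0.042 m and contact force between the fingers and socket_c below 0.1 N and x of socket_c in the frame of tray between -0.107 and 0.107 m and y of socket_c in the frame of tray between -0.042 and 0.042 m))); the arm keeps its last pose, push and grip.
It fails at once if the beaker is moved more than 20 mm or tipped (distance of beaker from where it was at the start of the episode above 0.02 m or angle between beaker's own z axis and vertical above 0.3 rad).
It fails at once if the amber bottle is moved more than 20 mm or tipped (distance of amber_bottle from where it was at the start of the episode above 0.02 m or angle between amber_bottle's own z axis and vertical above 0.3 rad).
It fails at once if the white jar is moved more than 20 mm or tipped (distance of white_jar from where it was at the start of the episode above 0.02 m or angle between white_jar's own z axis and vertical above 0.3 rad).
It also fails if it takes over 72 s, if anything falls off the work surface, if the arm or the gripper's body presses on something with over 40 N, if the wrist force passes 120 N, or if a joint passes its speed limit or range.

## Robot

A 6-joint arm with a two-finger parallel gripper is mounted at the origin on the work surface. World frame = base frame: x ahead of the robot, y to its left, z up, the work surface at z = 0. Lengths are in m, angles in degrees, forces in N, time in s.
With the tool pointing down it reaches from about 0.25 to 0.85 m from the base axis. Payload 12.5 kg.
Tool frame: the origin (TCP) lies midway between the tips of the shut fingers; the grasp point (between the pads) lies 19 mm behind it; z points along the fingers, y is the direction in which the jaws open and shut (so a half turn about z gives the same grasp; the last joint's range is limited). The gripper opens to 93 mm and grips with 3 to 60 N. Pads are 15 mm wide; open, the fingers measure 128 mm over their backs; the gripper's body (75 mm by 188 mm) begins 65 mm behind the grasp point.
Start: joints at [-76.753, 20.094, 94.641, -0, 65.266, -4.847], TCP at [0.171, -0.523, 0.219] pointing down, gripper open.
Joint ranges: [-157.81, 157.81], [-45, 120.19], [0.68, 151.7], [-89.99, 269.99], [4.06, 180], [-164.3, 164.3]. Speed limits (degrees/s): [127.2, 127.2, 159.86, 180, 180, 180].

## Interface

Orientations are given as a 3x3 rotation matrix whose columns are the frame's x, y, z axes.
In Python, from workcell import bot gives the robot as it stands.
- The arm moves only by the shell command python3 -m creep 'ROWS' [FORCE]. ROWS is JSON, one flat list of numbers, 7 for each row, row after row: the turn, a rotation vector about the tool's x, y, z in degrees, then the shift along the tool's x, y, z in cm, then the opening, from 0 (shut) to 1 (fully open). A call has 1 to 5 rows; each row shifts and turns the commanded pose from where the row before left it, along the tool's axes as they then stand; what a row does not reach is not made up. A row lasts 1/10 s, in which the tool goes at most 50 mm and 8.59 degrees, less where a joint would pass 70% of its speed; a pose out of reach is approached as far as the arm can. A call is refused whole if a number of a shift passes 5 or a number of a turn 8.59, either way. A call with a gripper value outside its range is refused whole. The fingers move at their own pace and stop on an object; FORCE is the grip in N (left out, the last holds). Time passes only in rows, so rows that do not move let the fingers close. It gives the time, the measured TCP pose, the force and the opening at its end, in the units of the state.
- bot.get_obs(): the state, without advancing time (a new reading comes with each control period).
- bot.get_image(name): name is "scene" or "top" or "wrist"; returns a dict with "image" (420x560x3 uint8, red, green, blue), "fovy" (degrees; the focal length in pixels is half the picture's height over the tangent of half this angle, whatever the lens; pixels are square), "cx", "cy" (the principal point, pixels), "dist" ([k1, k2, p1, p2, k3] as OpenCV has them; the pictures are not rectified), "world_from_camera" (4x4, takes a point from camera to world coordinates). Camera axes: x right, y up, looking along -z (the intrinsics and any distortion apply to the point x, -y, -z); pixel columns grow to the right and rows downward; lengths in m; the calibration is good to about 2 mm. A picture is of the moment at which its call begins. There is no depth.
- bot.close_job(): hands the job in, once; it reports no verdict.
Trained networks look in a picture, given as the dict that the camera call returned (one of the last four; its "shot" number tells which), for a name from the list of things; names that differ only in an ending like _2 or _b are one class to them, and where a whole thing is asked for, a point or a joint stands for the part that bears it (a point fixed in the world has none). Each returns a list of dicts, best first, with "confidence" (0 to 1); they miss things now and then, are a little off and sometimes report something else, mostly with a low value. They report only what shows in the picture. A call takes as long as a camera call.
- bot.boxes_of(thing, picture): "uv" ([column, row] in pixels, amid what is visible of it).
- bot.pinpoint(thing, picture): "uv" ([column, row] in pixels: a listed point, or the origin of a listed thing).
The state is a dict: "time_s": time; "joint_pos": joint angles; "qd": joint speeds; "effort": joint torques, N m; "position": TCP position; "orientation": TCP orientation; "wrist_force": force on the tool from outside, world axes, zero at the start; "wrist_torque": the same for the moment, N m; "gripper_width": opening from 0.0 (shut) to 1.0 (fully open).
Only numpy, scipy, OpenCV 4.12 (cv2) and the standard library are available. Lean on these libraries where they do the work, as an engineer would, in place of code of your own. Each camera call takes 0.05 s, during which the arm holds its last target.

## Working session

There is one attempt and no reset: what is moved stays moved. The work goes in short steps, Python scripts to look and compute and a shell command to move; the robot and the scene stay as the last step left them, time stands still between calls to the robot, and variables do not carry over. Pictures are saved under pics/ and viewed, and the job is handed in when it is done.

I'll start by looking at the state and the camera pictures.

```bash
mkdir -p pics && ls && python3 - <<'E'
from workcell import bot
import cv2, numpy as np
o=bot.get_obs(); print({k:np.round(v,3).tolist() if not isinstance(v,float) else v for k,v in o.items()})
for n in ["scene","top","wrist"]:
    p=bot.get_image(n); cv2.imwrite(f"pics/{n}0.png",p["image"][:,:,::-1])
    print(n,p["shot"],p["fovy"],p["cx"],p["cy"],p["dist"]); print(np.round(p["world_from_camera"],4).tolist())
E
```

```text
pics
{'time_s': 0.0, 'joint_pos': [-76.755, 20.125, 94.676, -0.001, 65.267, -4.847], 'qd': [-0.047, -0.099, 0.053, 0.063, -0.058, 0.045], 'effort': [0.001, -49.732, -28.526, 0.07, 0.026, -0.0], 'position': [0.171, -0.522, 0.218], 'orientation': [[0.951, 0.311, -0.0], [0.311, -0.951, 0.001], [0.0, -0.001, -1.0]], 'wrist_force': [0.017, -0.197, -1.258], 'wrist_torque': [-0.048, 0.019, -0.043], 'gripper_width': 1.0030595015122576}
scene 1 50.07068333212919 281.13755825225843 205.18148357774263 [0.00474481 0.         0.         0.         0.        ]
[[0.3511, -0.5648, 0.7468, 1.2031], [0.9363, 0.2038, -0.286, -0.2479], [0.0093, 0.7996, 0.6004, 0.6002], [0.0, 0.0, 0.0, 1.0]]
top 2 42.97686481155929 283.58154225075185 203.37063159544812 [0.02674142 0.         0.         0.         0.        ]
[[0.0081, 0.9821, -0.1882, 0.3674], [-0.9999, 0.0093, 0.0052, 0.0111], [0.0069, 0.1882, 0.9821, 1.2784], [0.0, 0.0, 0.0, 1.0]]
wrist 3 69.98638436476901 283.06051873213255 206.87152110085844 [-0.0302023  0.         0.         0.         0.       ]
[[0.3113, 0.9174, 0.2479, 0.2397], [-0.9503, 0.301, 0.0794, -0.5006], [-0.0018, -0.2603, 0.9655, 0.3851], [0.0, 0.0, 0.0, 1.0]]
```

View pics/scene0.png

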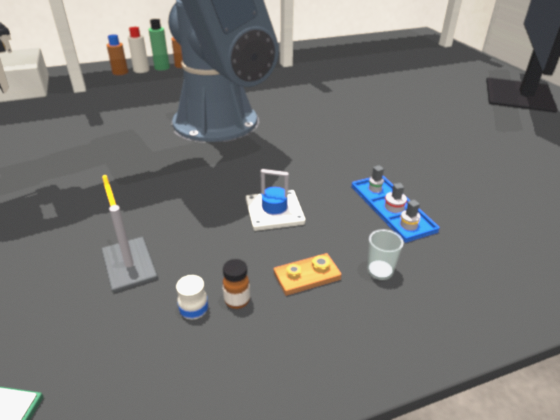

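View pics/top0.png

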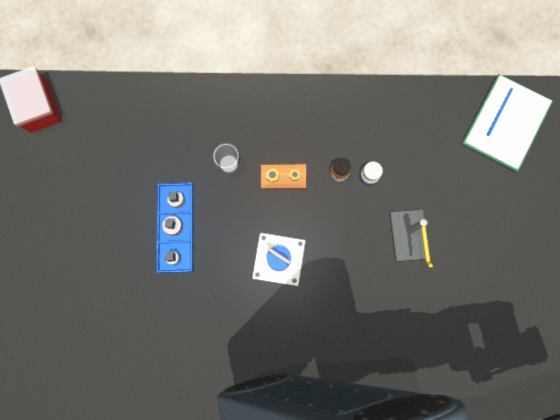

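View pics/wrist0.png

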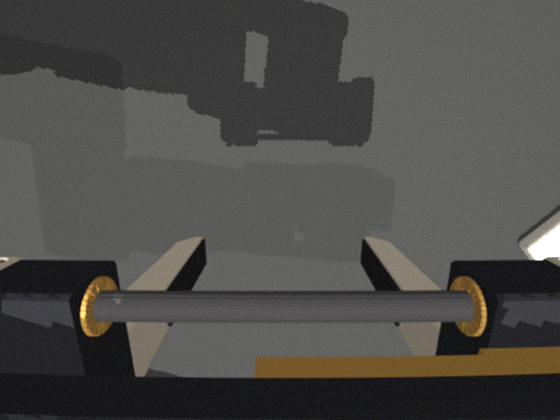

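The scene view shows the cover with its handle at about (275,195), the hook stand at (125,250), the tray with three sockets at (395,205), the spares at (308,272), and the beaker (384,255), bottle (236,285) and jar (193,297). The top view shows the same layout. The wrist camera sees only bench so far. Next I'll write the helpers and run the detectors.

```bash
cat > h.py <<'E'
import numpy as np, cv2
from workcell import bot
def K(p):
    f=p["image"].shape[0]/2/np.tan(np.radians(p["fovy"]/2))
    return np.array([[f,0,p["cx"]],[0,f,p["cy"]],[0,0,1.]])
def ray(p,uv):
    q=cv2.undistortPoints(np.array(uv,float).reshape(1,1,2),K(p),np.array(p["dist"],float))[0,0]
    T=np.array(p["world_from_camera"]); d=T[:3,:3]@np.array([q[0],-q[1],-1.]); return T[:3,3],d/np.linalg.norm(d)
def onz(p,uv,z):
    o,d=ray(p,uv); return o+d*(z-o[2])/d[2]
def tri(obs):
    A=np.zeros((3,3));b=np.zeros(3);R=[ray(p,uv) for p,uv in obs]
    for o,d in R:
        M=np.eye(3)-np.outer(d,d);A+=M;b+=M@o
    x=np.linalg.solve(A,b); return x,[round(float(np.linalg.norm((np.eye(3)-np.outer(d,d))@(x-o)))*1000,1) for o,d in R]
def proj(p,X):
    T=np.array(p["world_from_camera"]);c=T[:3,:3].T@(np.array(X,float)-T[:3,3])
    q,_=cv2.projectPoints(np.array([[c[0],-c[1],-c[2]]]),np.zeros(3),np.zeros(3),K(p),np.array(p["dist"],float));return q[0,0]
E
python3 - <<'E'
from h import *
S=bot.get_image("scene");T=bot.get_image("top")
for th in ["cover","cover_bar","hook","hook_seat","foot","work_stud","spares","tray","socket_a","socket_b","socket_c","beaker","amber_bottle","white_jar","nut_a"]:
    out=[]
    for p in (S,T):
        r=bot.pinpoint(th,p); out.append([(np.round(q["uv"],1).tolist(),round(q["confidence"],2)) for q in r[:4]])
    print(th,out[0],"|",out[1])
    if out[0] and out[1]:
        x,e=tri([(S,out[0][0][0]),(T,out[1][0][0])]); print("    ->",np.round(x,4),e)
E
```

```text
cover [([272.7, 203.6], 0.6), ([271.3, 202.8], 0.57)] | [([277.9, 256.5], 0.62)]
    -> [0.4793 0.0135 0.0267] [3.3, 3.3]
cover_bar [([275.3, 170.9], 0.96)] | [([278.8, 254.6], 0.94), ([175.3, 224.7], 0.66)]
    -> [0.4776 0.0153 0.1076] [1.0, 1.0]
hook [([127.2, 265.2], 0.78), ([196.3, 310.5], 0.49)] | [([408.9, 227.4], 0.66)]
    -> [ 0.5535 -0.2969  0.0168] [1.5, 1.5]
hook_seat [([110.6, 195.6], 0.94)] | [([426.8, 247.3], 0.59)]
    -> [ 0.4936 -0.3014  0.134 ] [2.2, 2.2]
foot [([275.2, 213.3], 0.55)] | [([279.7, 256.6], 0.65)]
    -> [0.4827 0.0134 0.0027] [1.0, 1.0]
work_stud [([274.9, 205.0], 0.73), ([388.3, 207.2], 0.41)] | [([280.2, 260.4], 0.68)]
    -> [0.473  0.0141 0.0181] [3.0, 3.0]
spares [([307.2, 277.2], 0.72)] | [([281.9, 178.6], 0.88), ([279.5, 260.2], 0.57)]
    -> [ 0.6752  0.0082 -0.0043] [0.7, 0.7]
tray [([389.8, 209.8], 0.61)] | []
socket_a [([392.8, 204.4], 0.85), ([373.2, 190.3], 0.83), ([409.9, 227.9], 0.7), ([275.5, 212.8], 0.65)] | [([179.6, 197.0], 0.79), ([174.7, 224.8], 0.77), ([171.8, 255.6], 0.53)]
    -> [0.6074 0.2351 0.0603] [12.5, 12.5]
socket_b [
[... 182 characters left out ...]
74 0.2351 0.0603] [12.5, 12.5]
socket_c [([392.8, 204.4], 0.85), ([373.2, 190.3], 0.83), ([409.9, 227.9], 0.7), ([275.5, 212.8], 0.65)] | [([179.6, 197.0], 0.79), ([174.7, 224.8], 0.77), ([171.8, 255.6], 0.53)]
    -> [0.6074 0.2351 0.0603] [12.5, 12.5]
beaker [([382.1, 269.2], 0.94)] | [([278.1, 255.6], 0.68), ([225.9, 164.8], 0.62)]
    -> [ 0.5626  0.1121 -0.1006] [117.2, 117.2]
amber_bottle [([238.6, 299.9], 0.79)] | [([339.3, 173.3], 0.7)]
    -> [ 0.6892 -0.1301  0.0026] [2.3, 2.3]
white_jar [([194.5, 310.1], 0.89)] | [([367.7, 178.2], 0.98)]
    -> [ 0.6788 -0.2033 -0.0055] [0.0, 0.0]
nut_a [([293.9, 270.1], 0.55)] | [([298.8, 173.8], 0.39)]
    -> [ 0.6808 -0.0273  0.0313] [4.6, 4.6]
```

```bash
python3 - <<'E'
import cv2
S=cv2.imread("pics/scene0.png");T=cv2.imread("pics/top0.png")
def crop(I,x0,y0,x1,y1,n,s):
    cv2.imwrite(n,cv2.resize(I[y0:y1,x0:x1],None,fx=s,fy=s,interpolation=cv2.INTER_CUBIC))
crop(S,235,155,325,235,"pics/c_cover_s.png",8)
crop(T,240,220,320,295,"pics/c_cover_t.png",8)
E
```

```text
(no output)
```

View pics/c_cover_s.png

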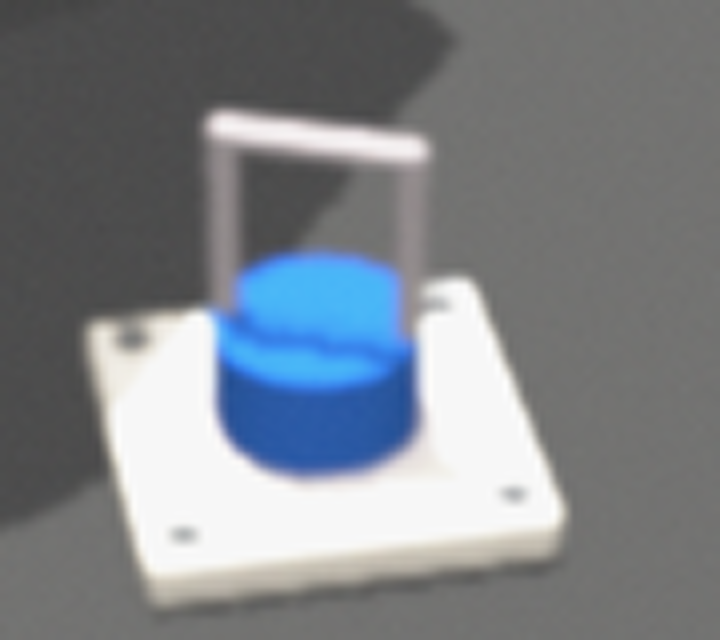

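View pics/c_cover_t.png

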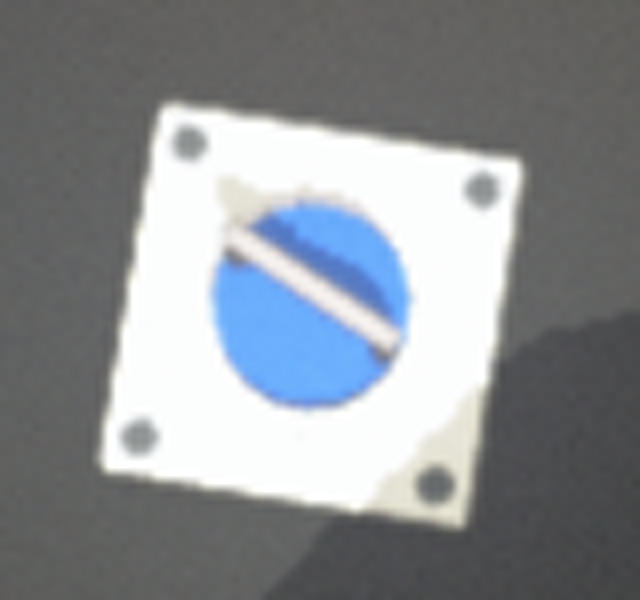

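Crops show the bar clearly: in the scene view its ends are at about (261.9,170.3) and (287.8,174.0). In the top view they are at (289.4,263.1) and (269.4,249.4). The foot plate corners are also sharp. Next I'll crop the hook and the tray.

```bash
python3 - <<'E'
import cv2
from h import *
S=cv2.imread("pics/scene0.png");T=cv2.imread("pics/top0.png")
def crop(I,x0,y0,x1,y1,s):
    return cv2.resize(I[y0:y1,x0:x1],None,fx=s,fy=s,interpolation=cv2.INTER_CUBIC)
cv2.imwrite("pics/c_hook_s.png",crop(S,90,165,170,295,4.5)); cv2.imwrite("pics/c_hook_t.png",crop(T,380,200,440,280,7))
cv2.imwrite("pics/c_tray_s.png",crop(S,345,155,445,245,6.5)); cv2.imwrite("pics/c_tray_t.png",crop(T,150,175,205,280,5.5))
p=bot.get_image("scene");t=bot.get_image("top")
a,e=tri([(p,(262.2,170.6)),(t,(289.2,262.9))]);b,e2=tri([(p,(287.5,173.7)),(t,(269.6,249.6))])
print(a,b,e,e2,(a+b)/2,np.linalg.norm(a-b),np.degrees(np.arctan2((b-a)[1],(b-a)[0])))
# foot corners at z=.015
for n,I,c in [("t",t,[(162,105),(520,160),(465,525),(102,468)])]:
    P=np.array([onz(I,(240+x/8,220+y/8),.015) for x,y in c]);print(P.mean(0),[np.linalg.norm(P[i]-P[i-1]) for i in range(4)],np.degrees(np.arctan2(*(P[1]-P[0])[[1,0]])))
P=np.array([onz(p,(235+x/8,155+y/8),.015) for x,y in [(85,322),(470,280),(565,512),(150,575)]]);print(P.mean(0),[np.linalg.norm(P[i]-P[i-1]) for i in range(4)],np.degrees(np.arctan2(*(P[1]-P[0])[[1,0]])))
E
```

```text
[ 0.46011119 -0.00730524  0.10270598] [0.48915025 0.03656405 0.10319718] [1.4, 1.4] [1.9, 1.9] [0.47463072 0.01462941 0.10295158] 0.05261199789153532 56.49763316496639
[0.4752822  0.01398549 0.015     ] [np.float64(0.10850272155106491), np.float64(0.10788524224334774), np.float64(0.1086513990817045), np.float64(0.10764883963354305)] -98.26988860793577
[0.47692039 0.01546368 0.015     ] [np.float64(0.11260058380396559), np.float64(0.11004916427159625), np.float64(0.10746072956569065), np.float64(0.11010430550439317)] 80.90207631508684
```

View pics/c_hook_s.png

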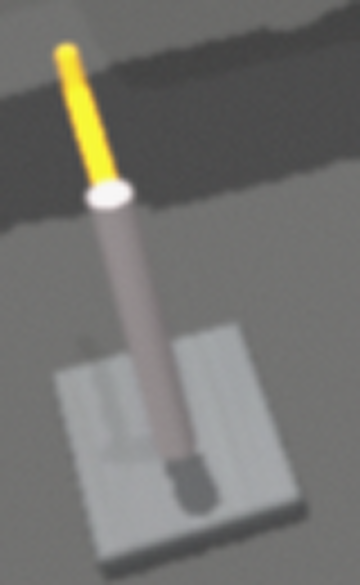

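View pics/c_hook_t.png

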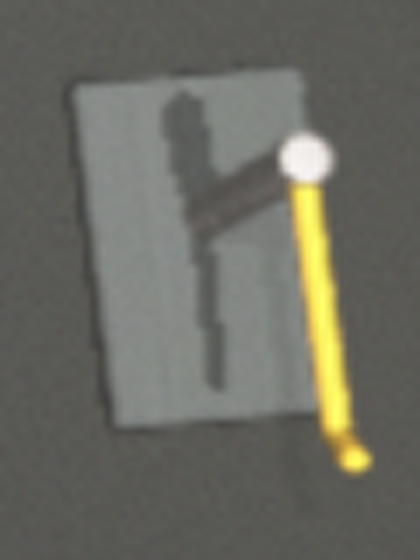

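View pics/c_tray_s.png

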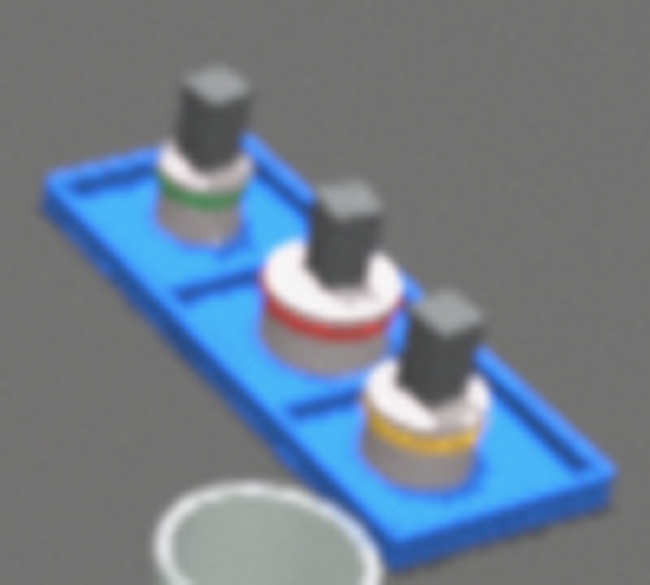

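View pics/c_tray_t.png

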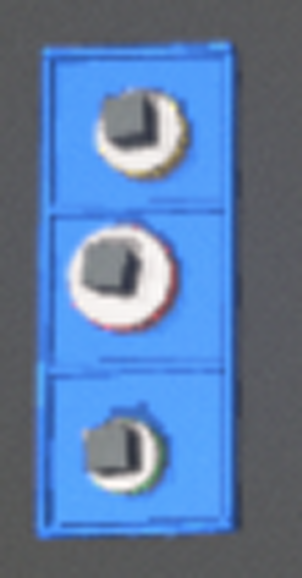

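The hook's post top is at about scene (114.4,207.9) and top (423.7,222.6), and its tip at scene (104.7,176.1) and top (430.4,265.4). In the tray, green (a) is nearest the robot, red (c) in the middle and yellow (b) farthest. Next come the hook geometry and the first move to above the cover.

```bash
python3 - <<'E'
from h import *
p=bot.get_image("scene");t=bot.get_image("top")
cs=lambda x,y:(90+x/4.5,165+y/4.5); ct=lambda x,y:(380+x/7,200+y/7)
a,e=tri([(p,cs(110,193)),(t,ct(306,158))]);print("post top",a,e)
b,e=tri([(p,cs(66,48)),(t,ct(353,458))]);print("tip",b,e)
for z,u in [(.143,cs(110,193)),(.152,cs(66,46))]: print(onz(p,u,z))
for z,u in [(.143,ct(306,158)),(.152,ct(353,458)),(.139,ct(340,428)),(.139,ct(308,190))]: print(onz(t,u,z))
d=b-a;print(np.hypot(*d[:2]),np.degrees(np.arctan2(d[1],d[0])))
# foot of stand corners z=.012 in top
P=np.array([onz(t,ct(x,y),.012) for x,y in [(74,86),(302,72),(345,410),(115,428)]]);print(P);print(np.degrees(np.arctan2(*(P[3]-P[0])[[1,0]])))
E
```

```text
post top [ 0.54590225 -0.29578916  0.14259779] [1.2, 1.2]
tip [ 0.45343062 -0.30390262  0.15171727] [0.9, 0.9]
[ 0.54702442 -0.29456237  0.143     ]
[ 0.45282288 -0.30293724  0.152     ]
[ 0.54576252 -0.29691551  0.143     ]
[ 0.45335245 -0.30470421  0.152     ]
[ 0.46339345 -0.30481301  0.139     ]
[ 0.5364254  -0.29819839  0.139     ]
0.09282689380630357 -174.98571027582724
[[ 0.59065571 -0.25372455  0.012     ]
 [ 0.59630087 -0.33232459  0.012     ]
 [ 0.48019102 -0.34198395  0.012     ]
 [ 0.47333047 -0.2640281   0.012     ]]
-174.98113925224698
```

The hook measures consistently: the post is at (0.546,-0.296), the tip comes out 92.8 mm from it against 93 given, and the arm points at -175°. The bar is centred at (0.4746,0.0146,0.103) against 0.102 expected, at 56.5°. I'll grip the bar 11 mm off centre so the hook's arm can pass beside the fingers. First I turn the tool.

```bash
cat > go.py <<'E'
# go.py x y z yaw : how far from the measured pose, tool axes, cm / deg
import sys; from h import *
from scipy.spatial.transform import Rotation as Ro
o=bot.get_obs();R=np.array(o["orientation"]);p=np.array(o["position"])
x,y,z,yaw=map(float,sys.argv[1:5]);c,s=np.cos(np.radians(yaw)),np.sin(np.radians(yaw))
Rt=np.array([[c,s,0],[s,-c,0],[0,0,-1]])
print("t",round(o["time_s"],2),"pos",p.round(4),"yaw",round(float(np.degrees(np.arctan2(R[1,0],R[0,0]))),2),"F",np.round(o["wrist_force"],1),"w",round(o["gripper_width"],3))
print("shift cm now-axes",(R.T@(np.array([x,y,z])-p)*100).round(2),"target-axes",(Rt.T@(np.array([x,y,z])-p)*100).round(2),"turn deg",np.degrees(Ro.from_matrix(R.T@Rt).as_rotvec()).round(2))
E
python3 -m creep '[0,0,-7.7,0,0,0,1, 0,0,-7.7,0,0,0,1, 0,0,-7.7,0,0,0,1, 0,0,-7.7,0,0,0,1, 0,0,-7.6,0,0,0,1]' 40; python3 go.py 0.4685 0.0054 0.2 56.5
```

```text
time_s: 2.45
position: [0.1708, -0.5228, 0.2186]
orientation: [[0.547, 0.837, -0.0], [0.837, -0.547, 0.0], [0.0, -0.0, -1.0]]
wrist_force: [-0.7, 0.1, 0.7]
gripper_width: 0.998
t 2.45 pos [ 0.1708 -0.5228  0.2186] yaw 56.81 F [-0.7  0.1  0.7] w 0.998
shift cm now-axes [60.5  -4.    1.86] target-axes [60.47 -4.33  1.86] turn deg [-0.   -0.    0.31]
```

```bash
python3 -m creep '[0,0,0,4.95,-0.35,0,1, 0,0,0,4.95,-0.35,0,1, 0,0,0,4.95,-0.35,0,1, 0,0,0,4.95,-0.35,0,1, 0,0,0,4.95,-0.35,0,1]' && python3 -m creep '[0,0,0,4.95,-0.35,0,1, 0,0,0,4.95,-0.35,0,1, 0,0,0,4.95,-0.35,0,1, 0,0,0,4.95,-0.35,0,1, 0,0,0,4.95,-0.35,0,1]' && python3 go.py 0.4685 0.0054 0.2 56.5 && python3 - <<'E'
from h import *
w=bot.get_image("wrist");cv2.imwrite("pics/w1.png",w["image"][:,:,::-1])
print(proj(w,(0.4746,0.0146,0.103)),bot.pinpoint("cover_bar",w)[:2])
E
```

```text
time_s: 2.95
position: [0.2934, -0.305, 0.2188]
orientation: [[0.552, 0.834, 0.0], [0.834, -0.552, -0.0], [-0.0, 0.001, -1.0]]
wrist_force: [0.9, -0.1, -0.4]
gripper_width: 1.0
time_s: 3.45
position: [0.4156, -0.0888, 0.219]
orientation: [[0.552, 0.834, 0.001], [0.834, -0.552, -0.0], [0.0, 0.001, -1.0]]
wrist_force: [0.1, -1.3, 0.5]
gripper_width: 0.999
t 3.45 pos [ 0.4156 -0.0888  0.219 ] yaw 56.49 F [ 0.1 -1.3  0.5] w 0.999
shift cm now-axes [10.77 -0.79  1.9 ] target-axes [10.77 -0.79  1.9 ] turn deg [ 0.05 -0.01 -0.01]
[273.61825018  71.39068141] [{'uv': [273.4, 71.4], 'confidence': 0.64}]
```

View pics/w1.png

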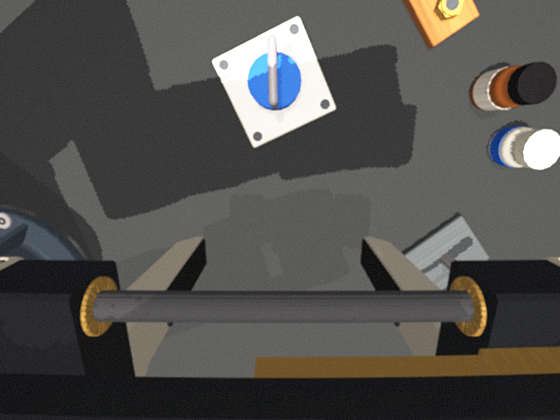

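The wrist view shows the bar upright at (273,71), exactly where my measurement projects it, and the detector agrees. So I'll move over and stop just above the bar.

```bash
python3 -m creep '[0,0,0,3.6,-0.26,2.5,1, 0,0,0,3.6,-0.26,2.5,1, 0,0,0,3.57,-0.27,2.5,1, 0,0,0,0,0,1.5,1, 0,0,0,0,0,0,1]' && python3 go.py 0.4685 0.0054 0.083 56.5 && python3 - <<'E'
from h import *
w=bot.get_image("wrist");cv2.imwrite("pics/w2.png",w["image"][:,:,::-1])
print(proj(w,(0.4746,0.0146,0.103)),bot.pinpoint("cover_bar",w)[:2])
s=bot.get_image("scene");cv2.imwrite("pics/s2.png",cv2.resize(s["image"][120:260,200:360,::-1],None,fx=4,fy=4))
E
```

```text
time_s: 4.05
position: [0.4667, 0.0036, 0.1269]
orientation: [[0.551, 0.834, -0.004], [0.834, -0.551, 0.0], [-0.002, -0.003, -1.0]]
wrist_force: [-0.5, -0.4, -0.0]
gripper_width: 1.001
t 4.05 pos [0.4667 0.0036 0.1269] yaw 56.56 F [-0.5 -0.4 -0. ] w 1.001
shift cm now-axes [0.26 0.07 4.39] target-axes [0.25 0.05 4.39] turn deg [-0.19  0.11  0.06]
[283.29884452 217.17071247] [{'uv': [278.6, 216.3], 'confidence': 0.76}]
```

View pics/w2.png

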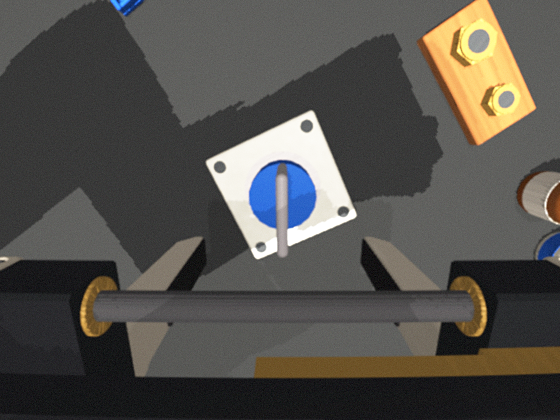

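View pics/s2.png

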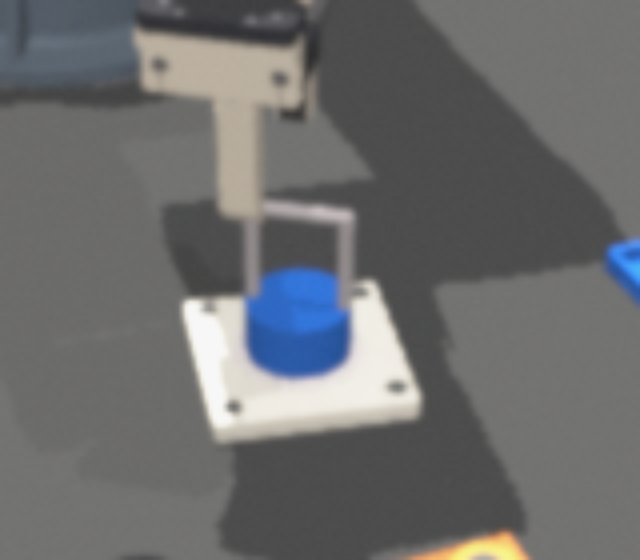

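The bar is upright at column 283, midway between the finger tips (206 and 362), as predicted. The spares block carries one large nut (477,42) and one small nut (506,99). Now I descend and grip.

```bash
python3 -m creep '[0,0,0,0.2,0.05,2.4,1, 0,0,0,0,0,2.0,1, 0,0,0,0,0,0,0.2, 0,0,0,0,0,0,0.0, 0,0,0,0,0,0,0.0]' 40 && python3 -m creep '[0,0,0,0,0,0,0, 0,0,0,0,0,0,0, 0,0,0,0,0,0,0]' && python3 go.py 0.4685 0.0054 0.083 56.5
```

```text
time_s: 4.7
position: [0.47, 0.0045, 0.086]
orientation: [[0.552, 0.834, 0.002], [0.834, -0.552, -0.0], [0.001, 0.002, -1.0]]
wrist_force: [0.2, -0.2, 0.2]
gripper_width: 0.792
time_s: 5.0
position: [0.4695, 0.0048, 0.085]
orientation: [[0.552, 0.834, 0.001], [0.834, -0.552, -0.0], [0.0, 0.001, -1.0]]
wrist_force: [0.4, -0.4, 0.9]
gripper_width: 0.534
t 5.0 pos [0.4695 0.0048 0.085 ] yaw 56.5 F [ 0.4 -0.4  0.9] w 0.534
shift cm now-axes [-0.   -0.11  0.2 ] target-axes [-0.   -0.11  0.2 ] turn deg [ 0.03 -0.02 -0.  ]
```

```bash
python3 -m creep '[0,0,0,0,0,0,0, 0,0,0,0,0,0,0, 0,0,0,0,0,0,0, 0,0,0,0,0,0,0, 0,0,0,0,0,0,0]' && python3 -m creep '[0,0,0,0,0,0,0, 0,0,0,0,0,0,0]'
```

```text
time_s: 5.5
position: [0.4693, 0.0049, 0.0846]
orientation: [[0.552, 0.834, -0.0], [0.834, -0.552, 0.0], [-0.0, -0.0, -1.0]]
wrist_force: [-0.8, -0.7, 0.4]
gripper_width: 0.1
time_s: 5.7
position: [0.4692, 0.0049, 0.0846]
orientation: [[0.552, 0.834, -0.0], [0.834, -0.552, 0.0], [-0.0, -0.0, -1.0]]
wrist_force: [0.0, 0.3, 0.0]
gripper_width: 0.072
```

```bash
python3 -m creep '[0,0,0,0,0,0,0, 0,0,0,0,0,-0.5,0, 0,0,0,0,0,-1.5,0, 0,0,0,0,0,-2,0, 0,0,0,0,0,0,0]' && python3 - <<'E'
from h import *
w=bot.get_image("wrist");cv2.imwrite("pics/w3.png",w["image"][:,:,::-1])
s=bot.get_image("scene");cv2.imwrite("pics/s3.png",cv2.resize(s["image"][100:260,200:360,::-1],None,fx=3.7,fy=3.7))
print(bot.get_obs()["gripper_width"])
E
```

```text
time_s: 6.2
position: [0.4706, 0.0047, 0.1267]
orientation: [[0.552, 0.834, 0.004], [0.834, -0.552, -0.0], [0.002, 0.003, -1.0]]
wrist_force: [0.8, 0.5, -0.6]
gripper_width: 0.069
0.07672943021827427
```

View pics/w3.png

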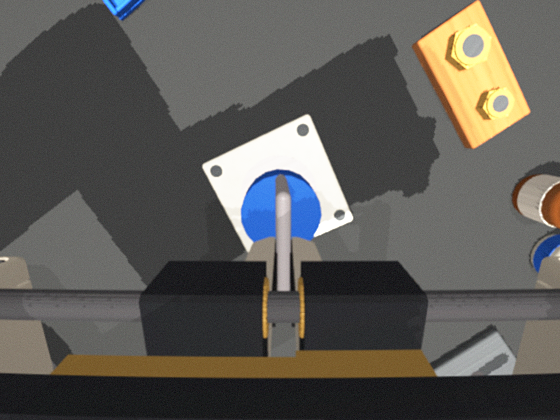

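View pics/s3.png

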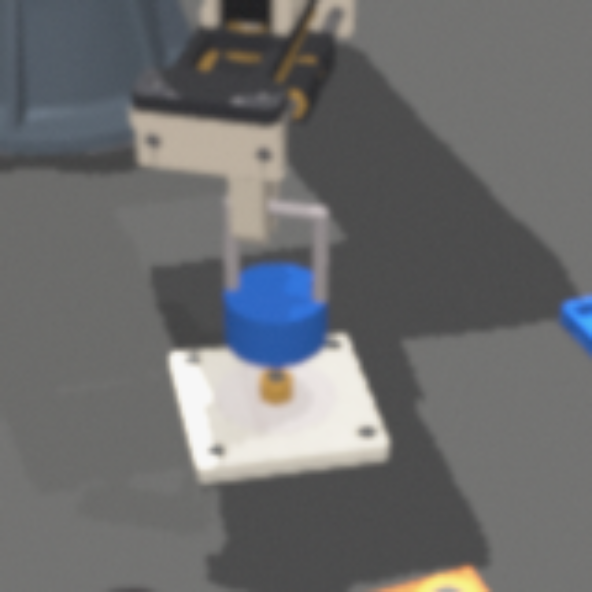

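The cover hangs from the fingers and the brass nut shows on the plate at about (274,388) in the crop. I'll raise it and turn the bar square to the hook's arm (yaw 95°).

```bash
python3 -m creep '[0,0,-5.5,0,0,-0.6,0, 0,0,-8.2,0,0,-0.6,0, 0,0,-8.5,0,0,-0.6,0, 0,0,-8.2,0,0,-0.6,0, 0,0,-8.1,0,0,-0.6,0]' && python3 go.py 0.4029 -0.3235 0.152 95
```

```text
time_s: 6.8
position: [0.4688, 0.0049, 0.1537]
orientation: [[-0.093, 0.996, -0.002], [0.996, 0.093, 0.0], [0.0, -0.002, -1.0]]
wrist_force: [0.3, 0.3, -1.6]
gripper_width: 0.072
t 6.8 pos [0.4688 0.0049 0.1537] yaw 95.33 F [ 0.3  0.3 -1.6] w 0.072
shift cm now-axes [-32.08  -9.61   0.18] target-axes [-32.14  -9.42   0.17] turn deg [-0.1  -0.02  0.33]
```

```bash
python3 -m creep '[0,0,0,-1.5,-0.5,0,0, 0,0,0,-3,-0.9,0,0, 0,0,0,-3.6,-1.1,0,0, 0,0,0,-4,-1.2,0,0, 0,0,0,-4,-1.2,0,0]' && python3 -m creep '[0,0,0,-4,-1.2,0,0, 0,0,0,-4,-1.2,0,0, 0,0,0,-3.5,-1.0,0,0, 0,0,0,-2.5,-0.7,0,0, 0,0,0,-1.3,-0.4,0,0]' && python3 -m creep '[0,0,0,-0.6,-0.2,0,0, 0,0,0,0,0,0,0, 0,0,0,0,0,0,0, 0,0,0,0,0,0,0]' && python3 go.py 0.4029 -0.3235 0.152 95 && python3 - <<'E'
from h import *
w=bot.get_image("wrist");cv2.imwrite("pics/w4.png",w["image"][:,:,::-1])
s=bot.get_image("scene");cv2.imwrite("pics/s4.png",s["image"][:,:,::-1])
for d in (10,40,85,93): print(d,proj(w,(0.546-.9962*d/1e3,-0.296-.0872*d/1e3,.139 if d<90 else .152)).round(1))
E
```

```text
time_s: 7.3
position: [0.4336, -0.161, 0.1536]
orientation: [[-0.088, 0.996, -0.001], [0.996, 0.088, 0.001], [0.001, -0.001, -1.0]]
wrist_force: [0.1, 0.3, -1.1]
gripper_width: 0.07
time_s: 7.8
position: [0.4021, -0.3177, 0.1535]
orientation: [[-0.085, 0.996, -0.001], [0.996, 0.085, 0.001], [0.001, -0.001, -1.0]]
wrist_force: [0.2, 0.1, -1.6]
gripper_width: 0.071
time_s: 8.2
position: [0.4018, -0.3213, 0.1546]
orientation: [[-0.088, 0.996, -0.0], [0.996, 0.088, 0.0], [0.0, -0.0, -1.0]]
wrist_force: [-0.0, 0.5, -1.3]
gripper_width: 0.072
t 8.2 pos [ 0.4018 -0.3213  0.1546] yaw 95.06 F [-0.   0.5 -1.3] w 0.072
shift cm now-axes [-0.22  0.09  0.26] target-axes [-0.22  0.09  0.26] turn deg [-0.   -0.01  0.06]
10 [492. 222.]
40 [446.7 222.1]
85 [377.5 222. ]
93 [370.7 228.7]
```

View pics/w4.png

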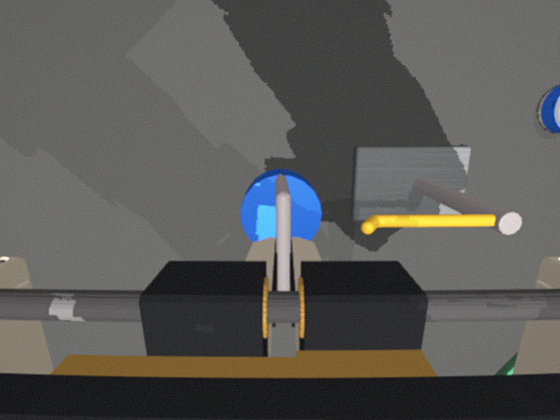

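View pics/s4.png

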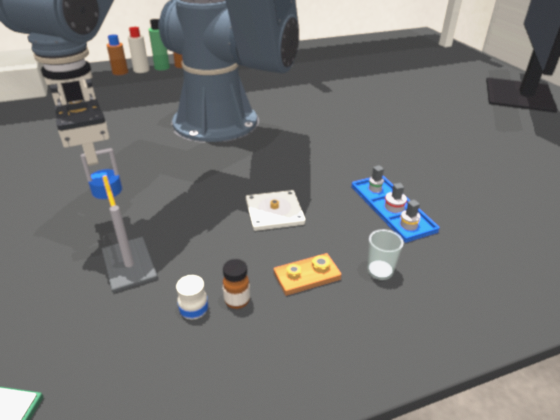

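In the wrist view the yellow arm runs from its tip (370,227) to (495,220), within 2 px of my projection except at the tip. The bar is upright at column 283. I'll shift 2.5 mm sideways to clear the fingers, then slide in along the arm.

```bash
python3 -m creep '[0,0,0,-0.25,0.4,0,0, 0,0,0,0,1.2,0,0, 0,0,0,0,1.6,0,0, 0,0,0,0,1.0,0,0, 0,0,0,0,0,0,0]' && python3 - <<'E'
from h import *
w=bot.get_image("wrist");cv2.imwrite("pics/w5.png",w["image"][:,:,::-1])
s=bot.get_image("scene");cv2.imwrite("pics/s5.png",cv2.resize(s["image"][120:290,50:210,::-1],None,fx=3.5,fy=3.5))
E
```

```text
time_s: 8.8
position: [0.4449, -0.3209, 0.1545]
orientation: [[-0.088, 0.996, 0.0], [0.996, 0.088, -0.0], [-0.0, 0.0, -1.0]]
wrist_force: [0.2, 0.1, -1.8]
gripper_width: 0.072
```

View pics/w5.png

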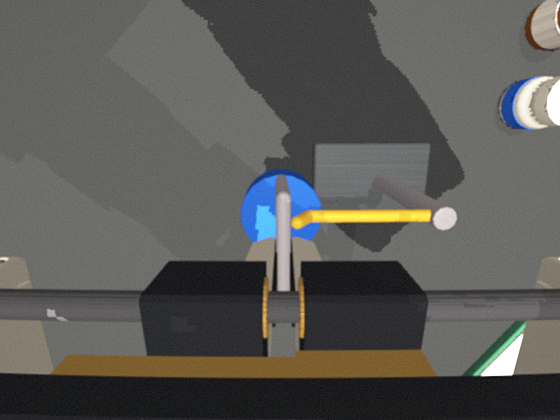

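View pics/s5.png

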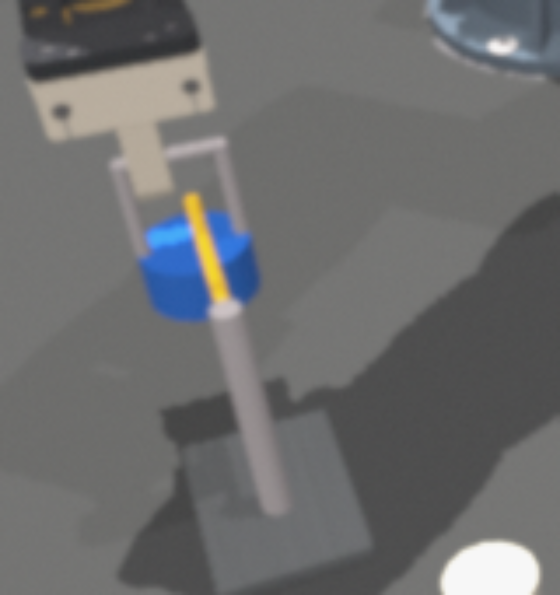

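The tip is entering the handle's opening at (297,222), in front of the finger and clear of it. The scene crop also shows the arm between the finger and the right leg. I'll slide on to the seat.

```bash
python3 -m creep '[0,0,0,0,1.0,0,0, 0,0,0,0,1.5,0,0, 0,0,0,0,1.5,0,0, 0,0,0,0,0.7,0,0, 0,0,0,0,0,0,0]' && python3 -m creep '[0,0,0,0,0,0,0, 0,0,0,0,0,0.6,0, 0,0,0,0,0,0.7,0, 0,0,0,0,0,0.6,0, 0,0,0,0,0,0,0]' && python3 - <<'E'
from h import *
w=bot.get_image("wrist");cv2.imwrite("pics/w6.png",w["image"][:,:,::-1])
s=bot.get_image("scene");cv2.imwrite("pics/s6.png",cv2.resize(s["image"][120:290,50:210,::-1],None,fx=3.5,fy=3.5))
E
```

```text
time_s: 9.4
position: [0.4909, -0.3169, 0.1545]
orientation: [[-0.088, 0.996, 0.0], [0.996, 0.088, 0.0], [0.0, 0.0, -1.0]]
wrist_force: [0.7, -0.1, -1.5]
gripper_width: 0.071
time_s: 9.9
position: [0.4898, -0.3168, 0.1344]
orientation: [[-0.087, 0.996, -0.002], [0.996, 0.087, 0.001], [0.001, -0.001, -1.0]]
wrist_force: [-0.3, -0.0, -1.0]
gripper_width: 0.07
```

View pics/w6.png

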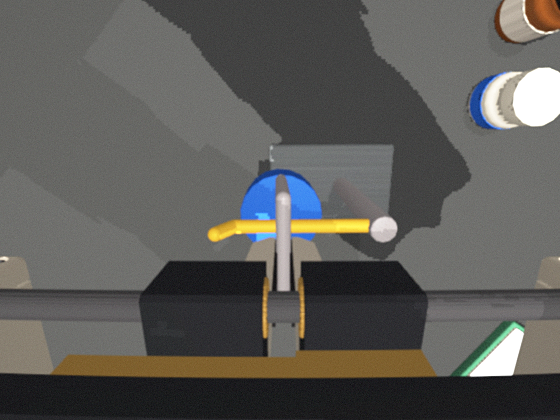

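View pics/s6.png

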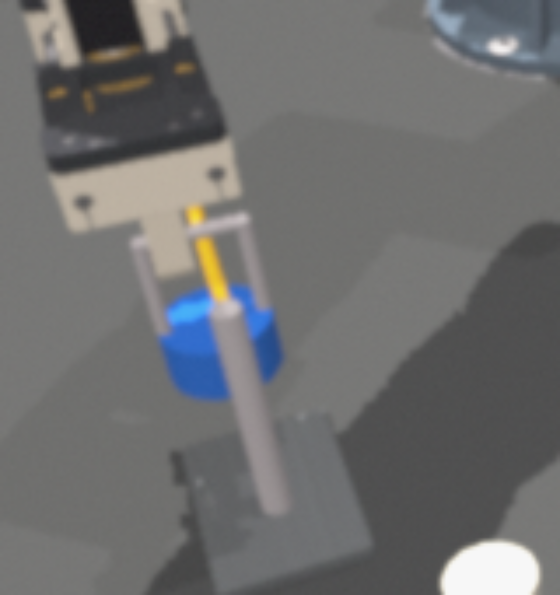

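The arm is inside the handle at row 227, with the bar over it. I'll lower gently and watch the wrist force.

```bash
python3 -m creep '[0,0,0,0,0,0.4,0, 0,0,0,0,0,0.2,0, 0,0,0,0,0,0,0]' && python3 -m creep '[0,0,0,0,0,0.15,0, 0,0,0,0,0,0,0]'&& python3 -m creep '[0,0,0,0,0,0.15,0, 0,0,0,0,0,0,0]'
```

```text
time_s: 10.3
position: [0.4903, -0.3169, 0.1293]
orientation: [[-0.087, 0.996, -0.0], [0.996, 0.087, 0.0], [0.0, -0.0, -1.0]]
wrist_force: [-0.2, -0.5, -1.5]
gripper_width: 0.068
time_s: 10.5
position: [0.4904, -0.317, 0.128]
orientation: [[-0.087, 0.996, -0.0], [0.996, 0.087, 0.0], [0.0, -0.0, -1.0]]
wrist_force: [1.5, -0.1, -0.8]
gripper_width: 0.076
time_s: 10.7
position: [0.4903, -0.317, 0.1265]
orientation: [[-0.087, 0.996, -0.0], [0.996, 0.087, 0.0], [0.0, -0.0, -1.0]]
wrist_force: [-0.3, -0.3, -0.5]
gripper_width: 0.07
```

```bash
python3 -m creep '[0,0,0,0,0,0.1,0, 0,0,0,0,0,0,0]' && python3 -m creep '[0,0,0,0,0,0.1,0, 0,0,0,0,0,0,0]'
```

```text
time_s: 10.9
position: [0.4903, -0.317, 0.1255]
orientation: [[-0.087, 0.996, -0.0], [0.996, 0.087, 0.0], [0.0, -0.0, -1.0]]
wrist_force: [-0.7, 1.0, -1.2]
gripper_width: 0.074
time_s: 11.1
position: [0.4904, -0.3171, 0.1247]
orientation: [[-0.087, 0.996, 0.0], [0.996, 0.087, -0.0], [-0.0, 0.0, -1.0]]
wrist_force: [-0.3, -0.2, 0.2]
gripper_width: 0.073
```

```bash
python3 -m creep '[0,0,0,0,0,0.1,0, 0,0,0,0,0,0,0]' && python3 -m creep '[0,0,0,0,0,0.05,0, 0,0,0,0,0,0,0]' && python3 - <<'E'
from h import *
s=bot.get_image("scene");cv2.imwrite("pics/s7.png",cv2.resize(s["image"][150:230,80:150,::-1],None,fx=7,fy=7,interpolation=cv2.INTER_CUBIC))
print(np.round(bot.get_obs()["wrist_force"],2))
E
```

```text
time_s: 11.3
position: [0.4906, -0.3172, 0.124]
orientation: [[-0.087, 0.996, 0.0], [0.996, 0.087, -0.0], [-0.0, 0.0, -1.0]]
wrist_force: [-0.7, 0.4, 3.7]
gripper_width: 0.068
time_s: 11.5
position: [0.4906, -0.3173, 0.1237]
orientation: [[-0.087, 0.996, 0.001], [0.996, 0.087, -0.001], [-0.001, 0.001, -1.0]]
wrist_force: [-1.6, 0.1, 6.5]
gripper_width: 0.07
[-0.65  0.64  7.45]
```

View pics/s7.png

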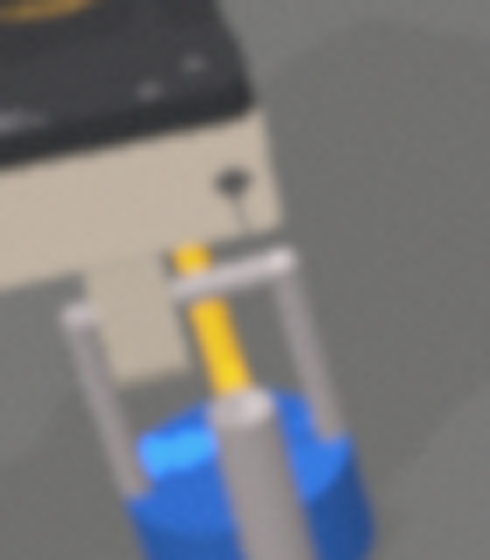

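The force is now +7 N upward, so the bar rests on the arm, and the crop shows the bar lying across it. I'll ease off 1 mm and let go.

```bash
python3 -m creep '[0,0,0,0,0,-0.1,0, 0,0,0,0,0,0,0.35, 0,0,0,0,0,0,0.35, 0,0,0,0,0,0,0.35, 0,0,0,0,0,0,0.35]' && python3 -m creep '[0,0,0,0,0,0,0.35]' && python3 - <<'E'
from h import *
s=bot.get_image("scene");cv2.imwrite("pics/s8.png",cv2.resize(s["image"][150:240,80:150,::-1],None,fx=6,fy=6,interpolation=cv2.INTER_CUBIC))
w=bot.get_image("wrist");cv2.imwrite("pics/w8.png",w["image"][:,:,::-1])
E
```

```text
time_s: 12.05
position: [0.4903, -0.317, 0.124]
orientation: [[-0.087, 0.996, -0.0], [0.996, 0.087, 0.0], [0.0, -0.0, -1.0]]
wrist_force: [-0.4, -0.4, -0.2]
gripper_width: 0.338
time_s: 12.15
position: [0.4904, -0.317, 0.124]
orientation: [[-0.087, 0.996, -0.0], [0.996, 0.087, 0.0], [0.0, -0.0, -1.0]]
wrist_force: [-0.4, 0.8, -0.3]
gripper_width: 0.352
```

View pics/s8.png

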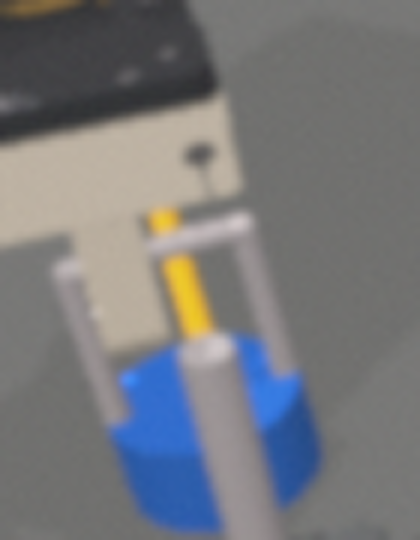

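View pics/w8.png

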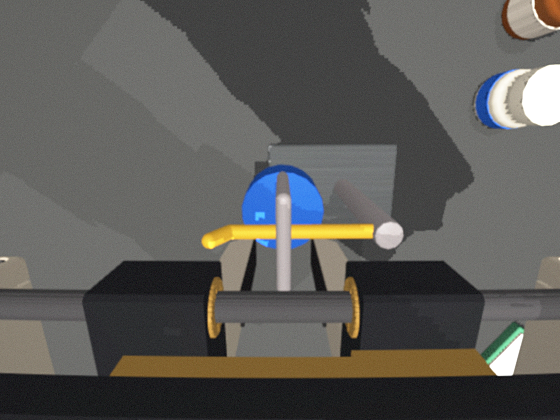

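The cover is let go and hangs on the arm, with its bar free between the open fingers. I'll raise straight up and check.

```bash
python3 -m creep '[0,0,0,0,0,-0.8,0.35, 0,0,0,0,0,-2,0.35, 0,0,0,0,0,-3,0.35, 0,0,0,0,0,-3,0.35, 0,0,0,0,0,-2,0.35]' && python3 - <<'E'
from h import *
s=bot.get_image("scene");cv2.imwrite("pics/s9.png",cv2.resize(s["image"][150:240,80:150,::-1],None,fx=6,fy=6,interpolation=cv2.INTER_CUBIC))
E
python3 go.py 0.45 -0.05 0.24 90
```

```text
time_s: 12.75
position: [0.4908, -0.3173, 0.235]
orientation: [[-0.087, 0.996, 0.002], [0.996, 0.087, -0.002], [-0.002, 0.002, -1.0]]
wrist_force: [0.9, 0.0, -0.1]
gripper_width: 0.351
t 12.8 pos [ 0.4916 -0.3179  0.2377] yaw 94.99 F [ 0.8 -0.2  3. ] w 0.35
shift cm now-axes [27.05 -1.81 -0.35] target-axes [26.79 -4.16 -0.23] turn deg [0.28 0.23 5.  ]
```

View pics/s9.png

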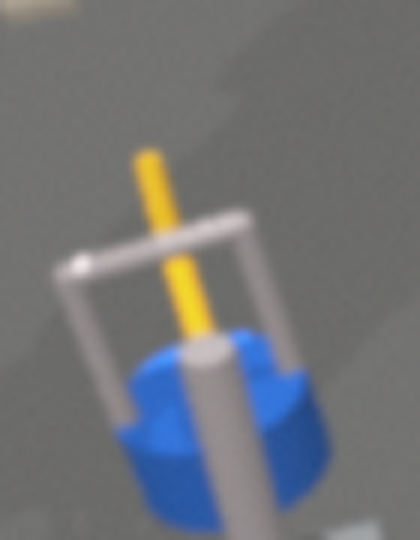

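The cover still hangs across the arm after the fingers have left, with the bar's middle about 6 mm from the arm. Next I look at the nut.

```bash
python3 -m creep '[0,0,0,4.8,0.1,0,1, 0,0,0,4.8,0.1,0,1, 0,0,0,4.8,0.2,0.5,1, 0,0,0,4.8,0.2,1,1, 0,0,0,4.8,0.2,1,1]' && python3 -m creep '[0,0,0,4.6,0.1,1,1, 0,0,0,0,0,0.3,1, 0,0,0,0,0,0,1]' && python3 - <<'E'
from h import *
w=bot.get_image("wrist");cv2.imwrite("pics/w10.png",w["image"][:,:,::-1])
t=bot.get_image("top");cv2.imwrite("pics/t10.png",t["image"][:,:,::-1])
print(proj(w,(0.4752,0.0145,0.03)))
for n,p in (("w",w),("t",t)):
    for th in ("nut_a","socket_a","work_stud"):
        print(n,th,[(np.round(q["uv"],1).tolist(),round(q["confidence"],2)) for q in bot.pinpoint(th,p)[:5]])
E
```

```text
time_s: 13.3
position: [0.477, -0.0755, 0.207]
orientation: [[-0.087, 0.996, 0.001], [0.996, 0.087, -0.0], [-0.0, 0.001, -1.0]]
wrist_force: [1.9, 0.9, 0.6]
gripper_width: 0.731
time_s: 13.6
position: [0.4743, -0.0307, 0.1939]
orientation: [[-0.089, 0.996, -0.001], [0.996, 0.089, -0.0], [-0.0, -0.001, -1.0]]
wrist_force: [0.2, 0.1, -0.3]
gripper_width: 0.974
[287.45988255 151.79282013]
w nut_a [([285.5, 152.1], 0.6), ([454.2, 190.5], 0.6), ([435.1, 276.0], 0.2)]
w socket_a [([312.4, 367.2], 0.68)]
w work_stud [([286.7, 152.0], 0.56)]
t nut_a [([278.1, 263.2], 0.6), ([295.5, 173.1], 0.48), ([278.3, 260.1], 0.22)]
t socket_a [([173.8, 257.2], 0.74), ([177.9, 225.8], 0.55), ([177.8, 199.6], 0.49), ([408.5, 228.5], 0.25)]
t work_stud [([278.0, 260.0], 0.51)]
```

View pics/w10.png

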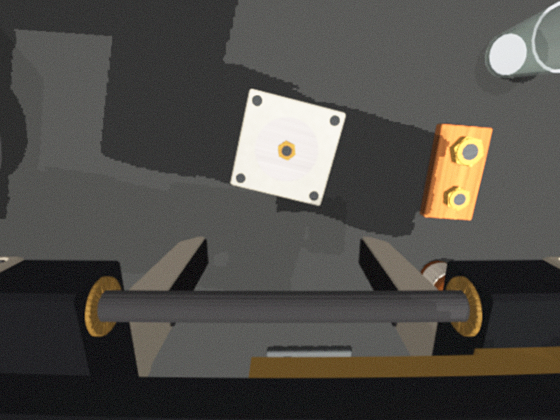

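The work nut at (286,151) looks smaller than both spare nuts at (468,151) and (459,199). I'll zoom in and measure.

```bash
python3 - <<'E'
from h import *
I=cv2.imread("pics/w10.png")
a=cv2.resize(I[130:174,264:308],None,fx=9,fy=9,interpolation=cv2.INTER_CUBIC)
b=cv2.resize(I[130:174,446:490],None,fx=9,fy=9,interpolation=cv2.INTER_CUBIC)
c=cv2.resize(I[178:222,437:481],None,fx=9,fy=9,interpolation=cv2.INTER_CUBIC)
d=np.hstack([a,b]);cv2.imwrite("pics/nuts10.png",d);cv2.imwrite("pics/nuts10b.png",c)
w=bot.get_image("wrist")
f=K(w)[0,0];T=np.array(w["world_from_camera"]);print(f,T[:3,3])
hsv=cv2.cvtColor(I,cv2.COLOR_BGR2HSV)
for x in (264,446,437):pass
for n,(x0,y0) in {"work":(264,130),"big":(446,130),"small":(437,178)}.items():
    C=I[y0:y0+44,x0:x0+44];h=cv2.cvtColor(C,cv2.COLOR_BGR2HSV)
    print(n,h[22,10],h[22,14],h[10,22],C[22,22])
E
```

```text
299.9869384180846 [0.46884783 0.03941944 0.36118227]
work [  9   7 246] [ 19  85 237] [ 17  51 232] [100  99  95]
big [ 18 167 217] [ 29 113 255] [ 28 117 255] [149 149 147]
small [ 18 172 172] [ 29 117 255] [ 29 108 255] [153 154 150]
```

View pics/nuts10.png

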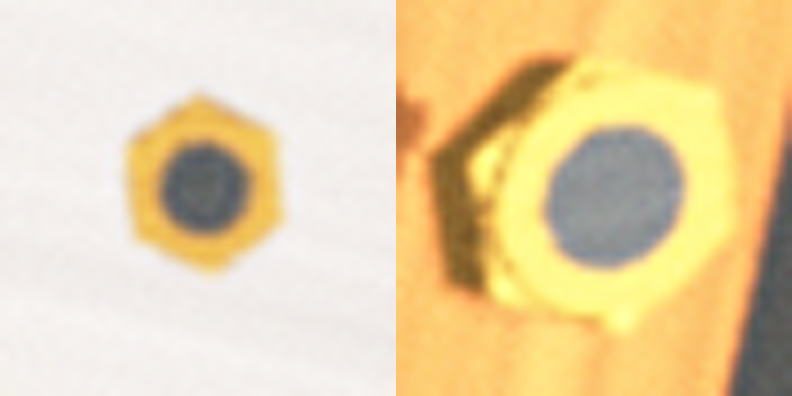

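View pics/nuts10b.png

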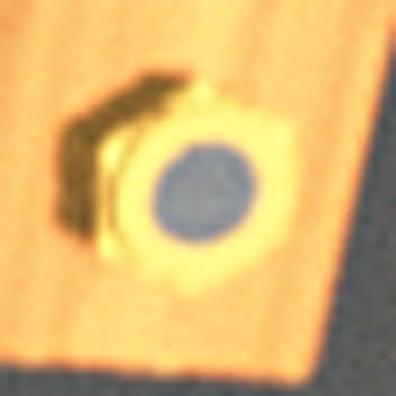

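The work nut measures about 17 px across its flats, roughly 18–19 mm, and it is clearly smaller than both spare nuts. That points to the green socket (socket_a). Next I fit the hex pose and locate the sockets.

```bash
python3 - <<'E'
from h import *
from scipy.optimize import least_squares
w=bot.get_image("wrist");t=bot.get_image("top");s=bot.get_image("scene")
V=np.array([onz(w,(264-.5+x/9,130-.5+y/9),.029) for x,y in [(202,93),(275,130),(283,218),(213,272),(135,240),(127,150)]])[:,:2]
def f(q):
    a=q[3]+np.arange(6)*(-np.pi/3);return (V-(q[:2]+q[2]*np.c_[np.cos(a),np.sin(a)])).ravel()
a0=np.arctan2(*(V[0]-V.mean(0))[::-1])
r=least_squares(f,[*V.mean(0),.01,a0]);q=r.x
print("nut centre",q[:2].round(4),"AF",(q[2]*np.sqrt(3)*1000).round(2),"vertex deg",np.degrees(q[3]).round(1),"flat normal mod 60:",((np.degrees(q[3])+30)%60).round(1),"res mm",np.abs(r.fun).max()*1000)
print("bolt on scene", [onz(s,x["uv"],.015) for x in bot.pinpoint("work_stud",s)[:1]])
# sockets: shank tops z=.062
for n,c in {"a":(112,445),"c":(110,265),"b":(128,120)}.items():
    print(n,onz(t,(150+c[0]/5.5,175+c[1]/5.5),.062).round(4))
for n,c in {"a":(218,82),"c":(352,197),"b":(448,310)}.items():
    print(n,onz(s,(345+c[0]/6.5,155+c[1]/6.5),.062).round(4))
P=np.array([onz(t,(150+x/5.5,175+y/5.5),.014) for x,y in [(45,47),(233,44),(236,530),(40,532)]]);print("tray",P.mean(0),np.degrees(np.arctan2(*(P[0]-P[3])[[1,0]])),[np.linalg.norm(P[i]-P[i-1]).round(4) for i in range(4)])
E
```

```text
nut centre [0.4744 0.0151] AF 18.35 vertex deg 101.1 flat normal mod 60: 11.1 res mm 0.6093440984846765
bolt on scene [array([0.46970396, 0.01847678, 0.015     ])]
a [0.4765 0.2609 0.062 ]
c [0.5517 0.2654 0.062 ]
b [0.6136 0.2608 0.062 ]
a [0.4763 0.2642 0.062 ]
c [0.553  0.2693 0.062 ]
b [0.6168 0.2633 0.062 ]
tray [0.55055234 0.2625652  0.014     ] 2.4506917949898637 [np.float64(0.2124), np.float64(0.0825), np.float64(0.2132), np.float64(0.0834)]
```

The nut is centred at (0.4744,0.0151) and measures 18.4 mm across flats. Its flat normal is at 11° (mod 60). Socket_a is near (0.4765,0.262). I'll move over to look at it closely.

```bash
python3 -m creep '[0,0,0,4.5,0.3,0,1, 0,0,0,4.9,0.4,0,1, 0,0,0,4.9,0.4,0,1, 0,0,0,4.9,0.4,0,1, 0,0,0,4.5,0.4,0,1]' && python3 -m creep '[0,0,0,1,0.1,1,1, 0,0,0,0,0,1,1, 0,0,0,0,0,0,1]' && python3 go.py 0.4765 0.262 0.2 90 && python3 - <<'E'
from h import *
w=bot.get_image("wrist");cv2.imwrite("pics/w11.png",w["image"][:,:,::-1])
print(proj(w,(0.4765,0.262,0.062)))
print([(np.round(q["uv"],1).tolist(),round(q["confidence"],2)) for q in bot.boxes_of("socket_a",w)[:5]])
E
```

```text
time_s: 14.75
position: [0.4724, 0.2087, 0.1943]
orientation: [[-0.087, 0.996, 0.0], [0.996, 0.087, 0.0], [0.0, 0.0, -1.0]]
wrist_force: [0.6, 0.1, 0.0]
gripper_width: 1.0
time_s: 15.05
position: [0.472, 0.2152, 0.1724]
orientation: [[-0.087, 0.996, -0.003], [0.996, 0.087, -0.001], [-0.001, -0.003, -1.0]]
wrist_force: [-0.6, -0.3, -0.1]
gripper_width: 1.0
t 15.05 pos [0.472  0.2152 0.1724] yaw 94.99 F [-0.6 -0.3 -0.1] w 1.0
shift cm now-axes [ 4.62  0.84 -2.77] target-axes [ 4.68  0.45 -2.76] turn deg [-0.17  0.07  4.99]
[292.38756556 155.02538179]
[([365.4, 152.3], 0.93), ([290.2, 145.5], 0.76), ([422.4, 159.3], 0.74)]
```

View pics/w11.png

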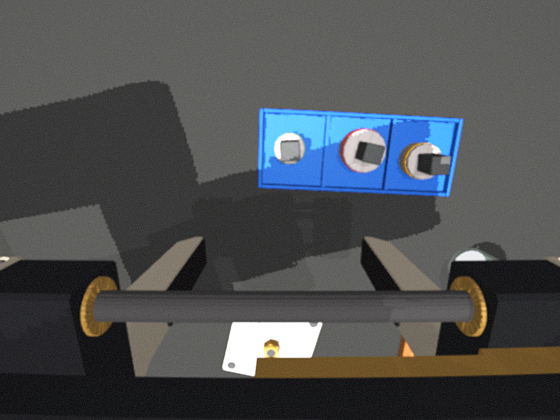

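The tray shows the green socket's shank top at about (290,151). I'll zoom in for its pose and any marks.

```bash
python3 - <<'E'
from h import *
I=cv2.imread("pics/w11.png")
cv2.imwrite("pics/sock11.png",cv2.resize(I[122:178,262:318],None,fx=10,fy=10,interpolation=cv2.INTER_CUBIC))
E
```

```text
(no output)
```

View pics/sock11.png

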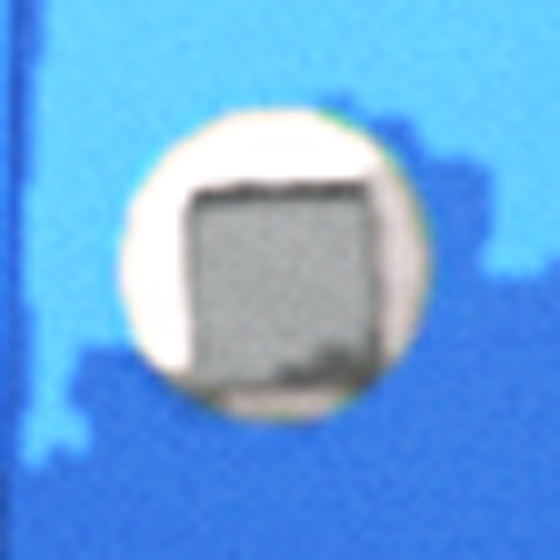

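The shank's top square is turned about 2.7° counter-clockwise in the picture, which puts its faces at about 97.7° (mod 90). No mark tells x from y. Next I locate it.

```bash
python3 - <<'E'
from h import *
w=bot.get_image("wrist");s=bot.get_image("scene");t=bot.get_image("top")
uw=(262-.5+283/10,122-.5+286/10); us=(345+218/6.5,155+82/6.5); ut=(150+112/5.5,175+445/5.5)
print("wrist@.062",onz(w,uw,.062).round(4)); print(tri([(w,uw),(s,us),(t,ut)]),tri([(w,uw),(s,us)]))
P=np.array([onz(w,(261.5+x/10,121.5+y/10),.062) for x,y in [(192,202),(368,192),(378,368),(197,378)]]);print(P.mean(0),[np.linalg.norm(P[i]-P[i-1]).round(4) for i in range(4)],[np.degrees(np.arctan2(*(P[i]-P[i-1])[[1,0]])).round(1) for i in range(4)])
# barrel top circle z=.030
c=[(120,265),(432,265),(280,105)]
print(onz(w,(261.5+27.6,121.5+26.5),.030))
E
python3 go.py 0.4755 0.263 0.1 97.7
```

```text
wrist@.062 [0.4749 0.266  0.062 ]
(array([0.47580404, 0.26387232, 0.06097818]), [2.2, 0.9, 2.9]) (array([0.4747671 , 0.26565029, 0.06071713]), [0.3, 0.3])
[0.47500203 0.2660633  0.062     ] [np.float64(0.0159), np.float64(0.016), np.float64(0.016), np.float64(0.0167)] [np.float64(96.5), np.float64(8.2), np.float64(-81.0), np.float64(-171.9)]
[0.474896   0.26571243 0.03      ]
t 15.3 pos [0.4733 0.2155 0.1745] yaw 94.91 F [0.9 0.6 0.7] w 1.003
shift cm now-axes [4.71 0.63 7.45] target-axes [4.67 0.86 7.45] turn deg [ 0.03 -0.   -2.79]
```

The wrist and scene views agree on (0.4748,0.2658) to 0.3 mm with height 0.061 (0.062 expected); the top view is about 4 mm off in y. I'll move above it with the jaws half shut and look again.

```bash
python3 -m creep '[0,0,-2.8,0,0,0,0.5, 0,0,0,2,0.3,2,0.5, 0,0,0,2,0.35,2,0.5, 0,0,0,0.94,0.2,2,0.5, 0,0,0,0,0,2,0.5]' && python3 -m creep '[0,0,0,0,0,0,0.5, 0,0,0,0,0,0,0.5]' && python3 go.py 0.475 0.2655 0.034 97.7 && python3 - <<'E'
from h import *
w=bot.get_image("wrist");cv2.imwrite("pics/w12.png",w["image"][:,:,::-1])
print(proj(w,(0.475,0.2658,0.062)))
E
```

```text
time_s: 15.8
position: [0.475, 0.2672, 0.0938]
orientation: [[-0.136, 0.991, 0.001], [0.991, 0.136, 0.001], [0.0, 0.001, -1.0]]
wrist_force: [0.6, -0.9, -0.9]
gripper_width: 0.619
time_s: 16.0
position: [0.4749, 0.2662, 0.0948]
orientation: [[-0.135, 0.991, 0.0], [0.991, 0.135, 0.0], [0.0, 0.0, -1.0]]
wrist_force: [-1.1, 0.2, 1.1]
gripper_width: 0.509
t 16.0 pos [0.4749 0.2662 0.0948] yaw 97.76 F [-1.1  0.2  1.1] w 0.509
shift cm now-axes [-0.07 -0.01  6.08] target-axes [-0.07 -0.    6.08] turn deg [ 0.01 -0.    0.06]
[282.50268481 232.03825605]
```

View pics/w12.png

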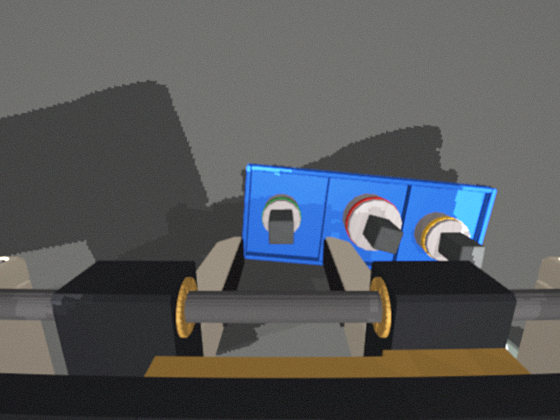

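The shank is at (281,230), centred between the fingers and square to them. I'll descend and grip.

```bash
python3 -m creep '[0,0,0,-0.05,0,3,0.5, 0,0,0,0,0,2.4,0.5, 0,0,0,0,0,0.6,0.5, 0,0,0,0,0,0,0, 0,0,0,0,0,0,0]' 40 && python3 -m creep '[0,0,0,0,0,0,0, 0,0,0,0,0,0,0, 0,0,0,0,0,0,0]'
```

```text
time_s: 16.55
position: [0.4755, 0.2663, 0.0356]
orientation: [[-0.135, 0.991, 0.002], [0.991, 0.135, 0.001], [0.001, 0.002, -1.0]]
wrist_force: [-0.4, 0.6, -0.9]
gripper_width: 0.377
time_s: 16.85
position: [0.4751, 0.2663, 0.035]
orientation: [[-0.136, 0.991, 0.001], [0.991, 0.136, 0.001], [0.0, 0.001, -1.0]]
wrist_force: [-0.8, -0.5, 6.9]
gripper_width: 0.19
```

```bash
python3 -m creep '[0,0,0,0,0,0,0, 0,0,0,0,0,0,0]' && python3 -m creep '[0,0,0,0,0,-0.5,0, 0,0,0,0,0,-1.5,0, 0,0,0,0,0,-2.5,0, 0,0,0,0,0,-3,0, 0,0,0,0,0,-3,0]' && python3 -m creep '[0,0,0,0,0,0,0]' && python3 - <<'E'
from h import *
w=bot.get_image("wrist");cv2.imwrite("pics/w13.png",w["image"][:,:,::-1])
s=bot.get_image("scene");cv2.imwrite("pics/s13.png",cv2.resize(s["image"][120:250,330:450,::-1],None,fx=4.5,fy=4.5))
E
```

```text
time_s: 17.05
position: [0.4751, 0.2662, 0.035]
orientation: [[-0.136, 0.991, 0.001], [0.991, 0.136, 0.0], [0.0, 0.001, -1.0]]
wrist_force: [-0.9, -0.8, 7.7]
gripper_width: 0.192
time_s: 17.55
position: [0.4743, 0.2659, 0.1402]
orientation: [[-0.136, 0.991, -0.001], [0.991, 0.136, -0.0], [-0.0, -0.001, -1.0]]
wrist_force: [0.9, -0.4, -1.5]
gripper_width: 0.19
time_s: 17.65
position: [0.4763, 0.2668, 0.1429]
orientation: [[-0.136, 0.991, 0.006], [0.991, 0.136, 0.003], [0.002, 0.006, -1.0]]
wrist_force: [1.0, 1.0, -1.3]
gripper_width: 0.192
```

View pics/w13.png

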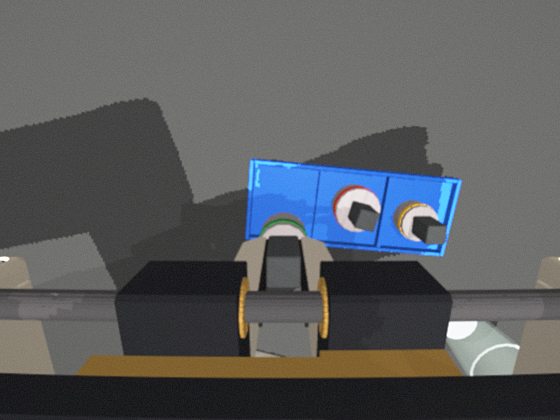

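View pics/s13.png

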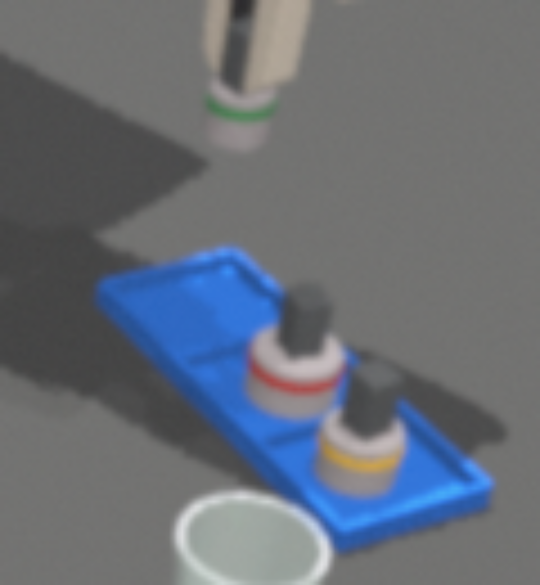

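Socket_a is gripped (0.19 open, about 18 mm, matching the shank) and lifted clear. The tips sat about 31 mm above its underside. I'll carry it back to just short of the nut for another look.

```bash
python3 -m creep '[0,0,0,-3,-0.43,0,0, 0,0,0,-4.6,-0.66,0,0, 0,0,0,-4.8,-0.69,0,0, 0,0,0,-4.8,-0.69,0,0, 0,0,0,-4.8,-0.69,0,0]' && python3 -m creep '[0,0,0,-4.4,-0.63,0,0, 0,0,0,-2.2,-0.32,0,0, 0,0,0,-0.8,-0.12,0,0, 0,0,-3.3,0,0,0,0, 0,0,0,0,0,0,0]' && python3 -m creep '[0,0,0,0,0,0,0, 0,0,0,0,0,0,0]' && python3 go.py 0.4743 0.0156 0.07 101.1 && python3 - <<'E'
from h import *
w=bot.get_image("wrist");cv2.imwrite("pics/w14.png",w["image"][:,:,::-1])
u=proj(w,(0.4744,0.0151,0.029));print(u)
x,y=map(int,u);cv2.imwrite("pics/nut14.png",cv2.resize(w["image"][y-25:y+25,x-25:x+25,::-1],None,fx=11,fy=11,interpolation=cv2.INTER_CUBIC));print(x-25,y-25)
E
```

```text
time_s: 18.25
position: [0.472, 0.042, 0.1377]
orientation: [[-0.136, 0.991, -0.002], [0.991, 0.136, -0.0], [0.0, -0.002, -1.0]]
wrist_force: [1.3, 0.7, -2.1]
gripper_width: 0.193
time_s: 18.75
position: [0.4721, -0.0305, 0.1382]
orientation: [[-0.193, 0.981, -0.002], [0.981, 0.193, 0.0], [0.001, -0.002, -1.0]]
wrist_force: [0.9, 0.2, -2.2]
gripper_width: 0.191
time_s: 18.95
position: [0.4725, -0.0303, 0.1388]
orientation: [[-0.192, 0.981, -0.001], [0.981, 0.192, 0.0], [0.0, -0.001, -1.0]]
wrist_force: [0.8, 0.6, -1.3]
gripper_width: 0.194
t 18.95 pos [ 0.4725 -0.0303  0.1388] yaw 101.08 F [ 0.8  0.6 -1.3] w 0.194
shift cm now-axes [4.47 1.06 6.88] target-axes [4.47 1.06 6.88] turn deg [-0.03 -0.02 -0.02]
[294.39073774 157.40599669]
269 132
```

View pics/w14.png

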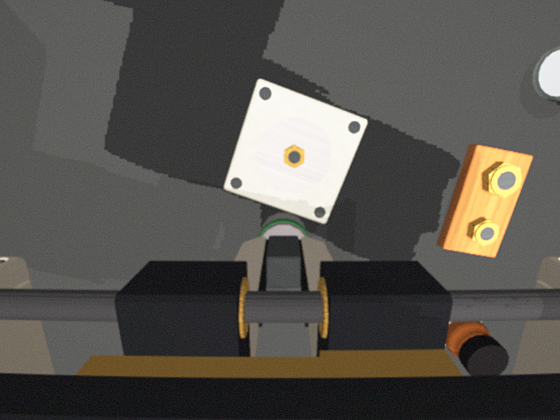

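View pics/nut14.png

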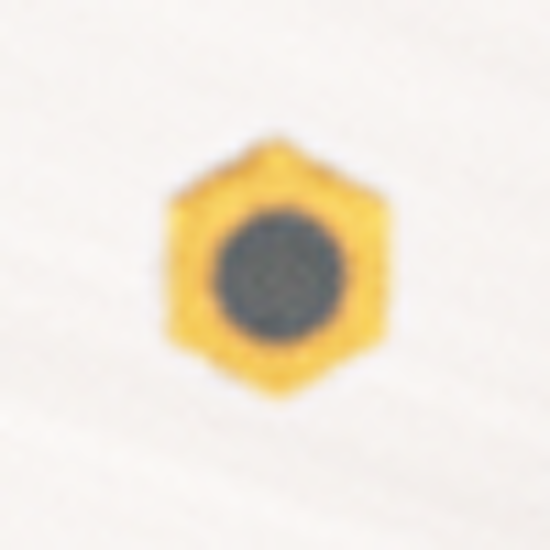

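In this picture the hex's flats are upright left and right with vertices at top and bottom, so at yaw 101.1° it is square to the jaws. I'll refit its centre from this second place.

```bash
python3 - <<'E'
from h import *
from scipy.optimize import least_squares
w=bot.get_image("wrist")
pts=[(278,135),(390,202),(388,335),(278,398),(170,335),(168,205)]
U=[(269-.5+x/11+.045,132-.5+y/11+.045) for x,y in pts]
for z in (.029,):
    V=np.array([onz(w,u,z) for u in U])[:,:2]
    def f(q):
        a=q[3]+np.arange(6)*(-np.pi/3);return (V-(q[:2]+q[2]*np.c_[np.cos(a),np.sin(a)])).ravel()
    r=least_squares(f,[*V.mean(0),.01,np.arctan2(*(V[0]-V.mean(0))[::-1])]);q=r.x
    print("nut",q[:2].round(4),"AF",(q[2]*np.sqrt(3)*1000).round(2),"vertex",np.degrees(q[3]).round(1),"res",np.abs(r.fun).max()*1000)
# plate corners z=.015
P=np.array([onz(w,u,.015) for u in [(260,79),(367,122),(327,223),(224,187)]]);print("plate",P.mean(0).round(4),[np.linalg.norm(P[i]-P[i-1]).round(4) for i in range(4)])
# held socket barrel: silhouette left/right cols
E
python3 go.py 0.4743 0.0156 0.07 101.1
```

```text
nut [0.4738 0.0162] AF 18.54 vertex 101.6 res 0.22127923310575476
plate [0.475  0.0158 0.015 ] [np.float64(0.1064), np.float64(0.1064), np.float64(0.105), np.float64(0.1097)]
t 19.05 pos [ 0.4725 -0.0305  0.139 ] yaw 101.09 F [ 0.2 -0.1 -2. ] w 0.188
shift cm now-axes [4.49 1.06 6.9 ] target-axes [4.49 1.06 6.9 ] turn deg [-0.02 -0.01 -0.01]
```

The two fits agree within 1.3 mm: the nut is at about (0.4741,0.0157), 18.5 mm across flats. I'll move over it and down to just above contact (TCP of about 0.068).

```bash
python3 -m creep '[0,0,0,1.5,0.34,0,0, 0,0,0,2.0,0.46,1,0, 0,0,0,1.03,0.24,2,0, 0,0,0,0,0,2.5,0, 0,0,0,0,0,1.6,0]' && python3 -m creep '[0,0,0,0,0,0,0, 0,0,0,0,0,0,0]' && python3 go.py 0.4740 0.0162 0.048 101.1 && python3 - <<'E'
from h import *
w=bot.get_image("wrist");cv2.imwrite("pics/w15.png",w["image"][:,:,::-1])
s=bot.get_image("scene");cv2.imwrite("pics/s15.png",cv2.resize(s["image"][150:250,220:330,::-1],None,fx=6,fy=6,interpolation=cv2.INTER_CUBIC))
E
```

```text
time_s: 19.55
position: [0.4736, 0.0161, 0.0668]
orientation: [[-0.193, 0.981, -0.001], [0.981, 0.193, 0.0], [0.0, -0.001, -1.0]]
wrist_force: [0.2, -0.2, -1.9]
gripper_width: 0.192
time_s: 19.75
position: [0.4743, 0.0156, 0.0685]
orientation: [[-0.192, 0.981, -0.0], [0.981, 0.192, 0.0], [0.0, -0.0, -1.0]]
wrist_force: [0.8, 1.5, -1.9]
gripper_width: 0.191
t 19.75 pos [0.4743 0.0156 0.0685] yaw 101.09 F [ 0.8  1.5 -1.9] w 0.191
shift cm now-axes [ 0.07 -0.02  2.05] target-axes [ 0.07 -0.02  2.05] turn deg [-0.   -0.   -0.01]
```

View pics/w15.png

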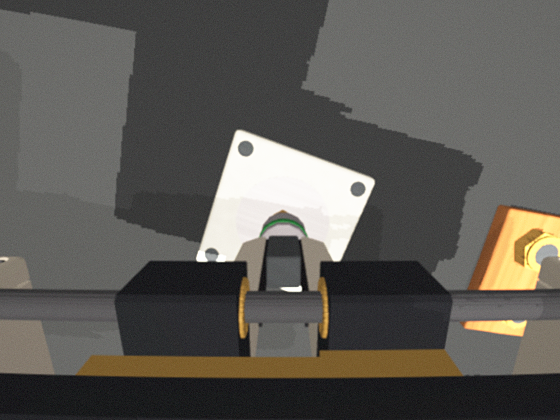

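View pics/s15.png

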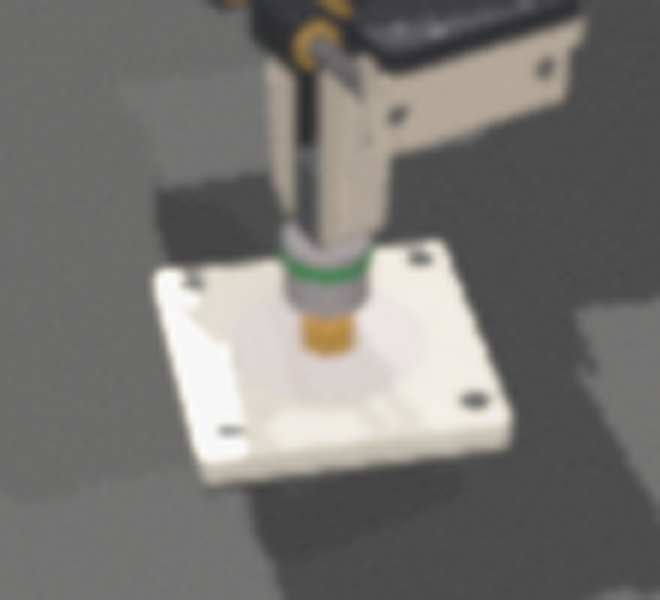

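The socket is centred over the nut in the scene crop (columns 327 and 328). I'll lower in small steps and watch the force.

```bash
python3 -m creep '[0,0,0,0.05,0,0.4,0, 0,0,0,0,0,0.3,0, 0,0,0,0,0,0,0]' && python3 -m creep '[0,0,0,0,0,0.2,0, 0,0,0,0,0,0,0]' && python3 -m creep '[0,0,0,0,0,0.15,0, 0,0,0,0,0,0,0]'
```

```text
time_s: 20.15
position: [0.4739, 0.016, 0.061]
orientation: [[-0.192, 0.981, -0.0], [0.981, 0.192, 0.0], [0.0, -0.0, -1.0]]
wrist_force: [0.2, -0.1, -1.8]
gripper_width: 0.195
time_s: 20.35
position: [0.4739, 0.016, 0.059]
orientation: [[-0.192, 0.981, -0.0], [0.981, 0.192, 0.0], [0.0, -0.0, -1.0]]
wrist_force: [0.4, 0.5, -1.7]
gripper_width: 0.191
time_s: 20.55
position: [0.474, 0.016, 0.0575]
orientation: [[-0.192, 0.981, -0.0], [0.981, 0.192, 0.0], [0.0, -0.0, -1.0]]
wrist_force: [-0.3, 0.3, -1.0]
gripper_width: 0.197
```

```bash
python3 -m creep '[0,0,0,0,0,0.15,0, 0,0,0,0,0,0,0]' && python3 -m creep '[0,0,0,0,0,0.15,0, 0,0,0,0,0,0,0]'
```

```text
time_s: 20.75
position: [0.4739, 0.016, 0.056]
orientation: [[-0.192, 0.981, -0.0], [0.981, 0.192, 0.0], [0.0, -0.0, -1.0]]
wrist_force: [-0.4, -0.0, -2.1]
gripper_width: 0.191
time_s: 20.95
position: [0.4739, 0.016, 0.0545]
orientation: [[-0.192, 0.981, -0.0], [0.981, 0.192, 0.0], [0.0, -0.0, -1.0]]
wrist_force: [-0.3, 0.9, -1.9]
gripper_width: 0.192
```

It has passed the nut's top height with no rise in force, so it is slipping on. I'll keep going down.

```bash
python3 -m creep '[0,0,0,0,0,0.2,0, 0,0,0,0,0,0.2,0, 0,0,0,0,0,0,0]' && python3 -m creep '[0,0,0,0,0,0.12,0, 0,0,0,0,0,0,0]' && python3 -m creep '[0,0,0,0,0,0.1,0, 0,0,0,0,0,0,0]'
```

```text
time_s: 21.25
position: [0.4739, 0.016, 0.0503]
orientation: [[-0.192, 0.981, -0.0], [0.981, 0.192, 0.0], [0.0, -0.0, -1.0]]
wrist_force: [-0.3, -0.6, -1.8]
gripper_width: 0.189
time_s: 21.45
position: [0.474, 0.016, 0.0493]
orientation: [[-0.192, 0.981, -0.0], [0.981, 0.192, 0.0], [0.0, -0.0, -1.0]]
wrist_force: [0.4, 0.0, -1.6]
gripper_width: 0.189
time_s: 21.65
position: [0.474, 0.016, 0.0484]
orientation: [[-0.192, 0.981, -0.0], [0.981, 0.192, 0.0], [0.0, -0.0, -1.0]]
wrist_force: [-0.2, -0.8, -1.8]
gripper_width: 0.191
```

```bash
python3 -m creep '[0,0,0,0,0,0.1,0, 0,0,0,0,0,0,0]' && python3 -m creep '[0,0,0,0,0,0.1,0, 0,0,0,0,0,0,0]' && python3 -m creep '[0,0,0,0,0,0.05,0, 0,0,0,0,0,0,0]'
```

```text
time_s: 21.85
position: [0.4741, 0.016, 0.0479]
orientation: [[-0.193, 0.981, 0.0], [0.981, 0.193, -0.0], [-0.0, 0.0, -1.0]]
wrist_force: [-3.2, -0.2, 8.2]
gripper_width: 0.191
time_s: 22.05
position: [0.4742, 0.016, 0.0479]
orientation: [[-0.193, 0.981, 0.0], [0.981, 0.193, -0.0], [-0.0, 0.0, -1.0]]
wrist_force: [-8.5, 0.1, 24.3]
gripper_width: 0.191
time_s: 22.25
position: [0.4742, 0.016, 0.0478]
orientation: [[-0.193, 0.981, 0.0], [0.981, 0.193, -0.0], [-0.0, 0.0, -1.0]]
wrist_force: [-10.7, -0.8, 33.1]
gripper_width: 0.19
```

It stopped hard at TCP 0.0478, which puts the underside at about 0.0168, against 0.017 expected for fully home. I'll ease the push off and check everything in pictures.

```bash
python3 -m creep '[0,0,0,0,0,-0.12,0, 0,0,0,0,0,0,0]' && python3 -m creep '[0,0,0,0,0,0,0]' && python3 - <<'E'
from h import *
w=bot.get_image("wrist");cv2.imwrite("pics/w16.png",w["image"][:,:,::-1])
s=bot.get_image("scene");cv2.imwrite("pics/s16.png",s["image"][:,:,::-1]);cv2.imwrite("pics/s16z.png",cv2.resize(s["image"][150:250,220:330,::-1],None,fx=6,fy=6,interpolation=cv2.INTER_CUBIC))
cv2.imwrite("pics/s16h.png",cv2.resize(s["image"][150:250,70:170,::-1],None,fx=5.5,fy=5.5,interpolation=cv2.INTER_CUBIC))
o=bot.get_obs();print(np.round(o["wrist_force"],1),np.round(o["wrist_torque"],2),o["gripper_width"])
E
```

```text
time_s: 22.45
position: [0.4743, 0.016, 0.0479]
orientation: [[-0.192, 0.981, 0.001], [0.981, 0.192, -0.0], [-0.0, 0.001, -1.0]]
wrist_force: [-4.5, 0.3, 13.6]
gripper_width: 0.19
time_s: 22.55
position: [0.4743, 0.016, 0.0479]
orientation: [[-0.192, 0.981, 0.001], [0.981, 0.192, -0.0], [-0.0, 0.001, -1.0]]
wrist_force: [-4.3, -0.4, 14.1]
gripper_width: 0.194
[-4.1 -0.9 14.8] [-0.04  0.74 -0.01] 0.19292548634887227
```

View pics/s16z.png

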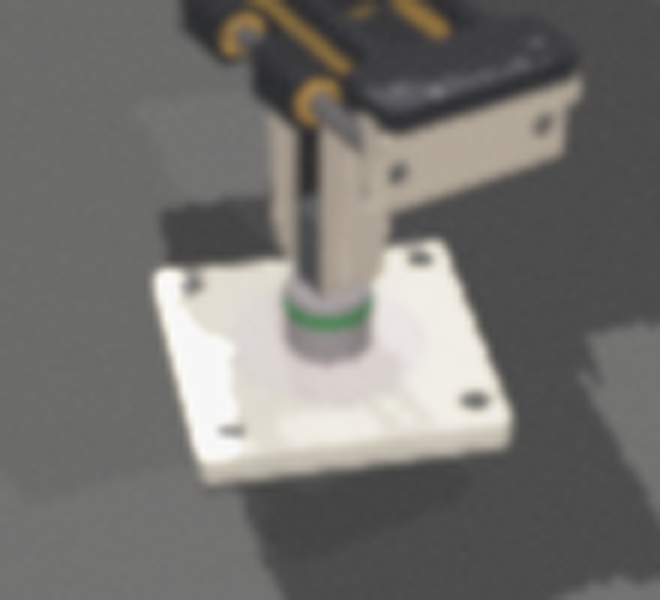

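View pics/s16h.png

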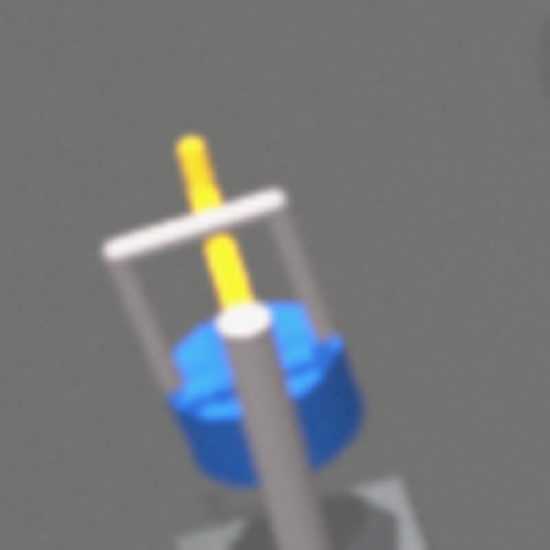

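View pics/s16.png

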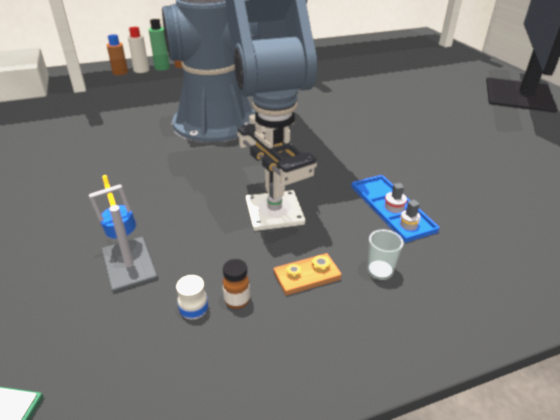

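The socket sits down to just above the plate with no brass showing. The cover hangs on the hook, and the red and yellow sockets stand in the tray. One numeric check of the cover's bar and the socket before handing in.

```bash
python3 - <<'E'
from h import *
s=bot.get_image("scene");t=bot.get_image("top");cv2.imwrite("pics/t17.png",cv2.resize(t["image"][200:290,380:460,::-1],None,fx=6,fy=6,interpolation=cv2.INTER_CUBIC));cv2.imwrite("pics/t17b.png",t["image"][:,:,::-1])
b=[bot.pinpoint("cover_bar",p)[:1] for p in (s,t)];print(b)
if b[0] and b[1]: print(tri([(s,b[0][0]["uv"]),(t,b[1][0]["uv"])]))
for c in [(108,250),(283,197),(197,222)]: print(onz(s,(70+c[0]/5.5,150+c[1]/5.5),.143).round(4))
for n in ("socket_a","beaker","amber_bottle","white_jar"): print(n,[(np.round(q["uv"],1).tolist(),round(q["confidence"],2)) for q in bot.pinpoint(n,s)[:4]])
print(bot.get_obs()["time_s"])
E
```

```text
[[{'uv': [105.2, 191.6], 'confidence': 0.84}], [{'uv': [426.9, 247.0], 'confidence': 0.77}]]
(array([ 0.49303606, -0.30398432,  0.1425111 ]), [2.3, 2.3])
[ 0.4957 -0.332   0.143 ]
[ 0.4838 -0.2781  0.143 ]
[ 0.4891 -0.305   0.143 ]
socket_a [([394.4, 205.3], 0.76), ([270.8, 211.2], 0.59)]
beaker [([383.0, 267.9], 0.79)]
amber_bottle [([236.1, 300.4], 0.81)]
white_jar [([198.8, 312.3], 0.97)]
23.05
```

View pics/t17.png

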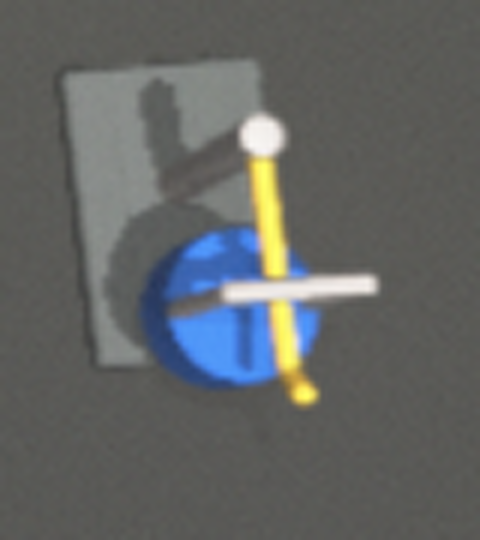

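The bar measures (0.493,-0.304,0.1425), about 8 mm from the hook's seat and above 0.138. Everything checks, so I'm handing in.

```bash
python3 - <<'E'
from workcell import bot
import numpy as np
o=bot.get_obs();print(o["time_s"],np.round(o["position"],4),np.round(o["wrist_force"],1),round(o["gripper_width"],3))
print(bot.close_job())
E
```

```text
23.05 [0.4743 0.016  0.0479] [-3.8  1.1 13.7] 0.192
the job is handed in; nothing more can be done
None
```

The job is handed in at 23 s: the cover hangs on the hook, and I finished gripping the green socket (socket_a) fully home and upright on the nut. No verdict was reported.

- **Cover:** I lifted it by its bar and hung it on the yellow hook. The last check put the bar at 0.1425 m, about 8 mm from the seat and above the 0.138 m limit. It hangs slightly off centre on the arm (bar middle about 6 mm from it) but did not visibly move after I let go.
- **Choice of socket:** The nut measured about 18.4–18.5 mm across flats and looked smaller than both spare nuts, so I took the smallest socket. It slid on at the first try with no resistance, so no other socket was moved.
- **Seating:** It stopped hard with its underside at about 16.8 mm, against 17 mm expected for fully home. I left about 14 N of downward push and a 40 N grip setting. The sideways reading of about 4 N was still there at hand-in.
- **Other sockets and bystanders:** The red and yellow sockets stand untouched in the tray. The beaker, bottle and jar look where they were in the scene view.
- **Disagreements:** The top camera put the socket about 4 mm off in y from the wrist and scene views, so I used those two. Two fits of the nut's centre differed by 1.3 mm. A last full top picture could not be viewed because the picture limit was reached.

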